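# Clear and unload a jeweller's three-pocket forming die

### The arm

A 6-joint arm with a two-finger parallel gripper is mounted at the origin on the work surface. World frame = base frame: x ahead of the robot, y to its left, z up, the work surface at z = 0. Lengths are in mm, angles in degrees, forces in N, time in s.
With the tool pointing down it reaches from about 300 to 850 mm from the base axis. Payload 4.2 kg.
Tool frame: the origin (TCP) lies midway between the tips of the shut fingers; the grasp point (between the pads) lies 19 mm behind it (env.tcp_to_grasp is the distance from the TCP to the grasp point, in mm); z points along the fingers, x is the direction in which the jaws open and shut, and the axes are right-handed (so a half turn about z gives the same grasp; the last joint's range is limited). The gripper opens to 91 mm and grips with 3 to 60 N. Pads are 32 mm wide; open, the fingers measure 118 mm over their backs; the gripper's body (76 mm by 178 mm) begins 60 mm behind the grasp point.
Start: joints at [75.573, 18.312, 89.639, -0, 72.044, -1.146], TCP at [132.096, 559.637, 213.976] pointing down, gripper open.
Joint ranges: [-177.97, 177.97], [-48.28, 115.42], [12.27, 149.76], [-77.06, 257.06], [2.81, 150.46], [-146.56, 146.56]. Speed limits (degrees/s): [147.25, 147.25, 180, 180, 180, 180].

### API

Orientations are given as [roll, pitch, yaw] about the fixed x, y, z axes, in that order (R = Rz(yaw) Ry(pitch) Rx(roll)).
In Python, from workcell import env gives the robot as it stands.
- The arm moves only by the tool drive_tool, never from a script. Its argument "motion" is a list of rows, each a list of 2 entries, a list of its own where there are three numbers: the shift along the world's x, y, z in m, then the turn, a rotation vector about the world's x, y, z in rad. In form: [[[dx, dy, dz], [wx, wy, wz]], ...]. A call has exactly 10 rows; each row shifts and turns the commanded pose from where the row before left it; what a row does not reach is not made up. A row lasts 1/12 s, in which the tool goes at most 41.7 mm and 7.16 degrees, less where a joint would pass 70% of its speed; a pose out of reach is approached as far as the arm can. A call is refused whole if a number of a shift passes 0.0417 or a number of a turn 0.125, either way. A call with a gripper value outside its range is refused whole. "claw" is the opening, from 0 (shut) to 1 (fully open), set as the call begins (left out, the last holds). The fingers move at their own pace and stop on an object; "force" is the grip in N (left out, the last holds). Time passes only in rows, so rows that do not move let the fingers close, or fill a call up. It gives the time, the measured TCP pose, the force and the opening at its end, in the units of the state.
- env.state(): the state, without advancing time (a new reading comes with each control period).
- env.grab_frame(name): name is "scene" or "top"; returns the picture (400x640x3 uint8, red, green, blue); there is no depth.
- env.camera_params(name): a dict with "fov_y" (degrees; the focal length in pixels is half the picture's height over the tangent of half this angle, whatever the lens; pixels are square), "cx", "cy" (the principal point, pixels), "k1" (the pictures are not rectified: a ray, as slopes to the right and down, at radius r is drawn at 1 + k1 r^2 times it, then the intrinsics apply), "pose" (4x4, takes a point from camera to world coordinates). Camera axes: x right, y down, z forward; pixel columns grow to the right and rows downward; lengths in mm; the calibration is good to about 2 mm. A picture is of the moment at which its call begins. camera_params takes no time and is no camera call.
- env.job_done(): hands the job in, once; it reports no verdict.
The state is a dict: "time_s": time; "qpos": joint angles; "qvel": joint speeds; "effort": joint torques, N m; "ee_pos": TCP position; "ee_rot": TCP orientation; "force": force on the tool from outside, world axes, zero at the start; "torque": the same for the moment, N m; "gripper_width": finger opening in mm.
Only numpy, scipy, OpenCV 4.12 (cv2) and the standard library are available. Lean on these libraries where they do the work, as an engineer would, in place of code of your own. Each camera call takes 0.05 s, during which the arm holds its last target.

### The job

Clear and unload the forming die: first put every brass offcut, from the die's top and from the bench, into the scrap bin; only then push up the knockouts to free the copper blanks stuck in the pockets, and lay each blank flat on the felt of the tray, not on top of one another. Leave all three knockouts fully down again, and do not disturb the other tools on the bench.

Things in the scene. Friction and masses are not known exactly. Their poses are not given: they have to be found in the camera images.
- die: The forming die: a steel plate on a low stand, fixed to the bench. 110 mm along its x, 250 mm along its y, flat top 85 mm above the bench. Origin on the bench under its centre. Three rectangular pockets go down from its top at y = -80, 0 and +80 mm (x = 0): each 65 mm along x, 45 mm along y, 22 mm deep. z axis up.
- knock1 (a joint): Knockout of the pocket at y = -80 mm of the die: a vertical steel rod, 20 mm thick, under the pocket, joined under the die to an upright grip tab on the die's -x side. 0 = down (rod flush with the pocket floor), 0.018 m = fully up at its stop: the blank then stands 17 mm proud of the die's top, still guided by the pocket. Takes 10 to 15 N to move up or down; stays where it is left.
- knock1_grip (a point): Centre of the top end of the grip tab of knock1; the tab is 12 mm thick (along the die's y), 24 mm wide (along the die's x), and its upper 75 mm is free all round (28 mm to the die's side). At x = -95, y = -80 mm of the die, 110 mm above the bench when down; moves up with the knockout.
- knock2 (a joint): Knockout of the pocket at y = 0 mm of the die: a vertical steel rod, 20 mm thick, under the pocket, joined under the die to an upright grip tab on the die's -x side. 0 = down (rod flush with the pocket floor), 0.018 m = fully up at its stop: the blank then stands 17 mm proud of the die's top, still guided by the pocket. Takes 10 to 15 N to move up or down; stays where it is left.
- knock2_grip (a point): Centre of the top end of the grip tab of knock2; the tab is 12 mm thick (along the die's y), 24 mm wide (along the die's x), and its upper 75 mm is free all round (28 mm to the die's side). At x = -95, y = 0 mm of the die, 110 mm above the bench when down; moves up with the knockout.
- knock3 (a joint): Knockout of the pocket at y = 80 mm of the die: a vertical steel rod, 20 mm thick, under the pocket, joined under the die to an upright grip tab on the die's -x side. 0 = down (rod flush with the pocket floor), 0.018 m = fully up at its stop: the blank then stands 17 mm proud of the die's top, still guided by the pocket. Takes 10 to 15 N to move up or down; stays where it is left.
- knock3_grip (a point): Centre of the top end of the grip tab of knock3; the tab is 12 mm thick (along the die's y), 24 mm wide (along the die's x), and its upper 75 mm is free all round (28 mm to the die's side). At x = -95, y = 80 mm of the die, 110 mm above the bench when down; moves up with the knockout.
- blank1: Pressed copper box blank, open on top: 62 mm along its x, 42 mm along its y, 21.5 mm high, walls 5 mm, 0.11 to 0.22 kg. Origin at the centre of its underside, z up. When present it starts down in the die pocket at y = -80 mm, its rim just below the die's top, with its axes along the die's, so it cannot be gripped there. Absent in some starts.
- blank2: Pressed copper box blank, open on top: 62 mm along its x, 42 mm along its y, 21.5 mm high, walls 5 mm, 0.11 to 0.22 kg. Origin at the centre of its underside, z up. When present it starts down in the die pocket at y = 0 mm, its rim just below the die's top, with its axes along the die's, so it cannot be gripped there. Absent in some starts.
- blank3: Pressed copper box blank, open on top: 62 mm along its x, 42 mm along its y, 21.5 mm high, walls 5 mm, 0.11 to 0.22 kg. Origin at the centre of its underside, z up. When present it starts down in the die pocket at y = 80 mm, its rim just below the die's top, with its axes along the die's, so it cannot be gripped there. Absent in some starts.
- offcut1: Brass offcut: a square bar 75 mm along its x, 16 mm wide and high, with a round stub (12 mm diameter, 13 mm long) sticking out of its +y side at x = +28 mm; about 0.09 kg. Origin at the centre of the bar's underside as it starts. Starts on the die's top, on the bridge between the pockets at -80 and 0. Absent in some starts.
- offcut2: Brass offcut: a square bar 75 mm along its x, 16 mm wide and high, with a round stub (12 mm diameter, 13 mm long) sticking out of its +y side at x = +28 mm; about 0.09 kg. Origin at the centre of the bar's underside as it starts. Starts on the die's top, on the bridge between the pockets at 0 and +80. Absent in some starts.
- offcut3: Brass offcut: a square bar 75 mm along its x, 16 mm wide and high, with a round stub (12 mm diameter, 13 mm long) sticking out of its +y side at x = +28 mm; about 0.09 kg. Origin at the centre of the bar's underside as it starts. Starts on the bench to the robot's left behind the tray or bin. Absent in some starts.
- offcut4: Brass offcut: a square bar 75 mm along its x, 16 mm wide and high, with a round stub (12 mm diameter, 13 mm long) sticking out of its +y side at x = +28 mm; about 0.09 kg. Origin at the centre of the bar's underside as it starts. Starts on the bench to the robot's right behind the tray or bin. Absent in some starts.
- tray: Low wooden tray with a grey felt floor, fixed: 230 mm along its x, 130 mm along its y, walls 22 mm high and 7 mm thick, floor 7 mm above the bench. Origin on the bench under its centre. Stands to the robot's left or right.
- bin: Grey plastic scrap bin, open on top, fixed: 180 mm along its x, 150 mm along its y, 70 mm high, walls and floor 5 mm thick. Origin on the bench under its centre. Stands on the other side of the robot from the tray.
- mug: Bystander. White mug of files, 82 mm across, about 180 mm high with the files, far side of the bench. Not to be disturbed.
- glue: Bystander. Small glue bottle, 48 mm across, 115 mm high, far side of the bench. Not to be disturbed.
- mallet: Bystander. Hammer, 220 mm long, lying between the robot and the die. Not to be disturbed.
- file: Bystander. Flat file with a wooden handle, 215 mm long, lying at the right. Not to be disturbed.
- pliers: Bystander. Pliers with blue handles, 140 mm long, lying at the left. Not to be disturbed.
Things that resemble listed ones, but are neither listed nor needed, are in the scene too. What is shaped like the offcut2 but black or blue is not meant.

How it is judged (in metres and radians):
On the way, in this order (a step that is already met when the one before it is completed fails the run):
1. all offcuts are in the scrap bin (x of offcut1 in the frame of bin between -0.088 and 0.088 m and y of offcut1 in the frame of bin between -0.073 and 0.073 m and z of each of offcut1, offcut2, offcut3, offcut4 in the frame of bin below 0.065 m and x of offcut2 in the frame of bin between -0.088 and 0.088 m and y of offcut2 in the frame of bin between -0.073 and 0.073 m and x of offcut3 in the frame of bin between -0.088 and 0.088 m and y of offcut3 in the frame of bin between -0.073 and 0.073 m and x of offcut4 in the frame of bin between -0.088 and 0.088 m and y of offcut4 in the frame of bin between -0.073 and 0.073 m), for 0.2 s.
2. after that, a knockout is pushed up (value of joint any of knock1, knock2, knock3 above 0.01 m), for 0.1 s.
At the end, for the whole second after the job is handed in: Offcuts: origin inside the bin's walls, below 65 mm. Blanks: at rest, flat in the tray (within 0.15 rad, either way up), origin within 100 mm (x) and 55 mm (y) of its centre, below 13 mm (34 mm if upside down). All three knockouts down to within 4 mm (all of step 1 and x of blank1 in the frame of tray between -0.1 and 0.1 m and y of blank1 in the frame of tray between -0.055 and 0.055 m and z of each of blank1, blank2, blank3 in the frame of tray below 0.034 m and (z of blank1 in the frame of tray below 0.013 m or angle between blank1's own z axis and vertical above 2.9 rad) and angle between the z axis of each of blank1, blank2, blank3 and the z axis of tray, either way round below 0.15 rad and linear speed of each of blank1, blank2, blank3 below 0.02 m/s and x of blank2 in the frame of tray between -0.1 and 0.1 m and y of blank2 in the frame of tray between -0.055 and 0.055 m and (z of blank2 in the frame of tray below 0.013 m or angle between blank2's own z axis and vertical above 2.9 rad) and x of blank3 in the frame of tray between -0.1 and 0.1 m and y of blank3 in the frame of tray between -0.055 and 0.055 m and (z of blank3 in the frame of tray below 0.013 m or angle between blank3's own z axis and vertical above 2.9 rad) and value of joint each of knock1, knock2, knock3 below 0.004 m); the robot touches nothing.
It fails at once if a bystander (mug, glue, mallet, file, pliers) is moved more than 30 mm (distance of any of mug, glue, mallet, file, pliers from where it was at the start of the episode above 0.03 m).
Of blank1, blank2, blank3 only 2 to 3 are there at a start; the rules pass over those that are not, and their reading is None.
Of offcut1, offcut2, offcut3, offcut4 only 3 to 4 are there at a start; the rules pass over those that are not, and their reading is None.
At some moment in a run one of offcut3, offcut4 may be knocked a few centimetres aside while the robot is not near it.
Once in a run the grip may slacken for a moment while it holds something.
It also fails if it takes over 208 s, if anything falls off the work surface, if the arm or the gripper's body presses on something with over 40 N, if the wrist force passes 120 N, or if a joint passes its speed limit or range.

## Working session

There is one attempt and no reset: what is moved stays moved. The work goes in short steps, Python scripts to look and compute and a tool call to move; the robot and the scene stay as the last step left them, time stands still between calls to the robot, and variables do not carry over. Pictures are saved under pics/ and viewed, and the job is handed in when it is done.

Besides the shell and the picture viewer there is one more tool, called after "Emit:" as name(argument=value, ...) on one line, values as JSON. drive_tool: Moves the arm, as the interface text tells. Its arguments: {"type":"object","properties":{"motion":{"type":"array","items":{"type":"array"}},"claw":{"type":"number"},"force":{"type":"number"}},"required":["motion"]}

```bash
ls; mkdir -p pics; python3 - <<'E'
from workcell import env
import cv2
for n in ("scene","top"):
    im=env.grab_frame(n); cv2.imwrite(f"pics/{n}0.png",im[:,:,::-1]); p=env.camera_params(n); print(n,p)
print(env.state())
E
```

```text
pics
scene {'fov_y': 49.67707508267992, 'cx': 319.26267500763424, 'cy': 204.36784113352292, 'k1': -0.015533225215191107, 'pose': array([[-4.55949282e-01,  6.01728057e-01, -6.55769470e-01,
         1.40599351e+03],
       [ 8.89771503e-01,  3.25087883e-01, -3.20350653e-01,
         3.78412625e+02],
       [ 2.04187324e-02, -7.29548637e-01, -6.83624065e-01,
         9.41362142e+02],
       [ 0.00000000e+00,  0.00000000e+00,  0.00000000e+00,
         1.00000000e+00]])}
top {'fov_y': 57.34114362970738, 'cx': 318.88653009445727, 'cy': 196.25527415598052, 'k1': -0.023733832497222926, 'pose': array([[-6.85459323e-03, -9.85176194e-01,  1.71408524e-01,
         3.94265028e+02],
       [-9.99956751e-01,  7.83047717e-03,  5.01785383e-03,
        -5.60041284e+00],
       [-6.28568067e-03, -1.71366716e-01, -9.85187261e-01,
         1.24716963e+03],
       [ 0.00000000e+00,  0.00000000e+00,  0.00000000e+00,
         1.00000000e+00]])}
{'time_s': 0.1, 'qpos': array([ 7.55717570e+01,  1.83481941e+01,  8.96985792e+01, -5.72674392e-04,
        7.20431141e+01, -1.14432359e+00]), 'qvel': array([ 0.03209332, -0.07129303, -0.17976043,  0.0029491 ,  0.01806102,
        0.03731348]), 'effort': array([-4.43494710e-04, -4.13334095e+01, -2.32508361e+01,  7.28671253e-02,
        4.21514700e-02, -6.60826640e-05]), 'ee_pos': array([131.998742  , 559.19202776, 213.20785039]), 'ee_rot': array([-1.79998749e+02,  8.98804232e-02,  7.67162585e+01]), 'force': array([-0.60868513, -0.42912297,  0.4977114 ]), 'torque': array([-0.03115496,  0.01416154, -0.03270978]), 'gripper_width': 91.01592793137225}
```

View pics/top0.png

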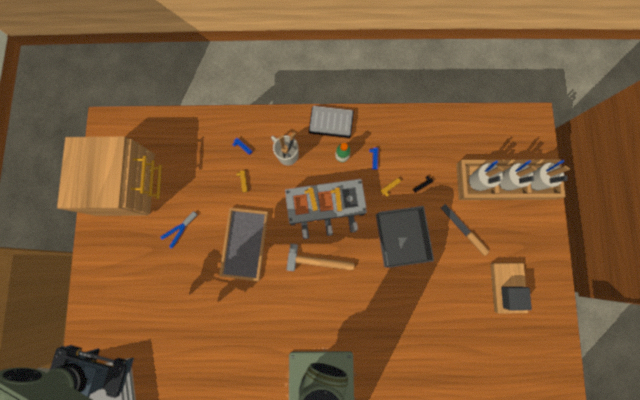

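View pics/scene0.png

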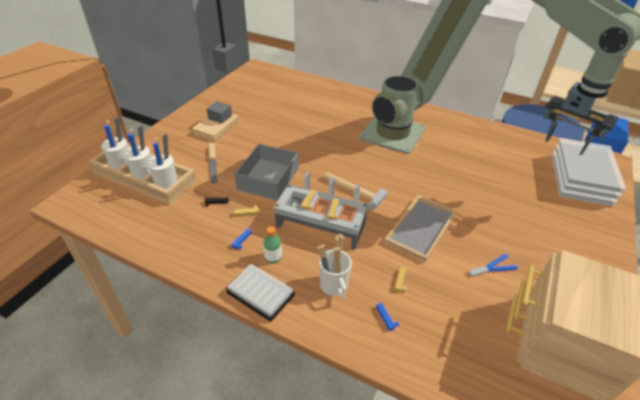

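```bash
cat > h.py <<'E'
import numpy as np, cv2
from workcell import env
def frames(tag):
    o={}
    for n in ("scene","top"):
        o[n]=env.grab_frame(n); cv2.imwrite(f"pics/{n}_{tag}.png",o[n][:,:,::-1])
    return o
def cam(n):
    p=env.camera_params(n); f=200/np.tan(np.radians(p["fov_y"]/2)); return p,f
def proj(n,P):
    p,f=cam(n); T=np.linalg.inv(p["pose"]); c=T[:3,:3]@np.asarray(P,float)+T[:3,3]
    s=c[:2]/c[2]; s=s*(1+p["k1"]*(s@s)); return s*f+[p["cx"],p["cy"]]
def ray(n,px):
    p,f=cam(n); d=(np.asarray(px,float)-[p["cx"],p["cy"]])/f; s=d.copy()
    for _ in range(20): s=d/(1+p["k1"]*(s@s))
    R=p["pose"]; return R[:3,3], R[:3,:3]@np.array([s[0],s[1],1])
def onz(n,px,z):
    o,d=ray(n,px); return (o+d*(z-o[2])/d[2])
def crop(im,u0,v0,u1,v1,k,name):
    c=cv2.resize(im[v0:v1,u0:u1],None,fx=k,fy=k,interpolation=cv2.INTER_CUBIC); cv2.imwrite(f"pics/{name}.png",c[:,:,::-1])
E
python3 - <<'E'
from h import *
t=cv2.imread("pics/top0.png")[:,:,::-1]; s=cv2.imread("pics/scene0.png")[:,:,::-1]
crop(t,215,165,445,285,3.4,"c1"); crop(s,190,140,470,310,2.8,"c2")
E
```

```text
(no output)
```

View pics/c1.png

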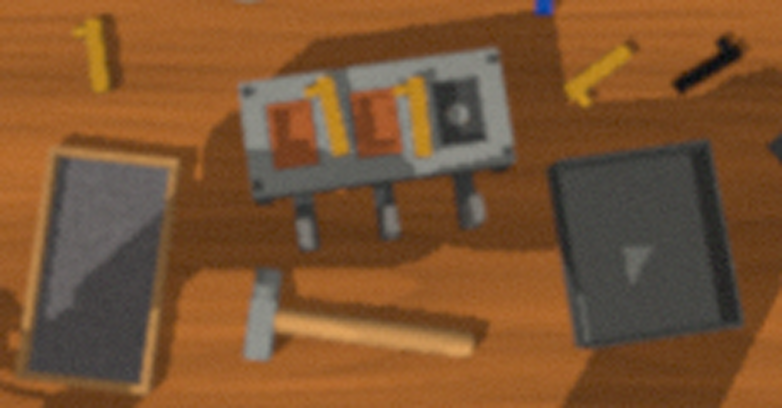

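View pics/c2.png

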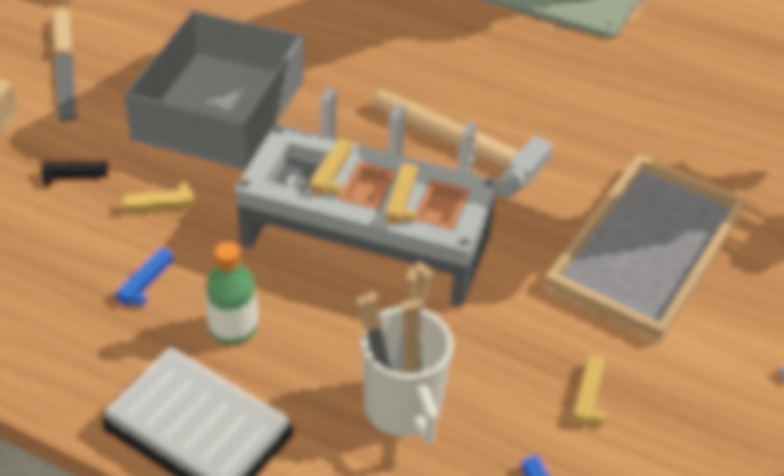

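```bash
cat > m.py <<'E'
from h import *
import sys
def yellow(im,n,lo=60):
    hsv=cv2.cvtColor(im,cv2.COLOR_RGB2HSV)
    m=cv2.inRange(hsv,(19,120,60),(32,255,255))
    k,l,st,ce=cv2.connectedComponentsWithStats(m)
    return [(st[i],ce[i],l==i) for i in range(1,k) if st[i][4]>=25]
if __name__=="__main__":
    for n,f in (("top","pics/top0.png"),("scene","pics/scene0.png")):
        im=cv2.imread(f)[:,:,::-1].copy()
        for st,ce,m in yellow(im,n):
            P=np.argwhere(m)[:,::-1].astype(np.float32)
            w=np.array([onz(n,p,16 if True else 0)[:2] for p in P]).astype(np.float32)
            w2=np.array([onz(n,p,101)[:2] for p in P]).astype(np.float32)
            print(n,st,ce.round(1),"z16",w.mean(0).round(),"rect",[np.round(a,1) for a in cv2.minAreaRect(w)],"z101",[np.round(a,1) for a in cv2.minAreaRect(w2)])
    g=lambda x,y:(x/3.4+215,y/3.4+165)
    for nm,z,pts in (("die",85,[(240,82),(497,47),(513,160),(262,200)]),("holes",85,[(248,91),(492,58),(504,153),(257,186)]),("tabs",110,[(307,240),(391,230),(474,216)]),
      ("bin",70,[(548,166),(709,142),(745,325),(580,348)]),("tray",22,[(52,148),(180,158),(147,392),(18,375)]),("pockets",85,[(267,105),(308,99),(318,163),(275,168)]),
      ("pk1",85,[(435,87),(477,80),(486,140),(444,146)]), ("mallet",20,[(260,268),(284,268),(270,360),(245,358),(475,345),(278,322)])):
        print(nm,[onz("top",g(*p),z)[:2].round(0).tolist() for p in pts])
E
python3 m.py
```

```text
top [131 156  31  43 395] [148.4 177. ] z16 [681. 593.] rect [array([682. , 602.2]), array([101.8, 150. ]), np.float64(89.8)] z101 [array([662.1, 560.2]), array([ 94.7, 139.6]), np.float64(89.8)]
top [237 171  10  21 101] [242.9 180.3] z16 [667. 263.] rect [array([663.4, 266.1]), array([72.4, 26.1]), np.float64(10.8)] z101 [array([644.8, 247.3]), array([67.4, 24.3]), np.float64(10.8)]
top [381 179  19  17 101] [389.7 186.6] z16 [ 640. -243.] rect [array([ 638.6, -249.6]), array([28. , 75.2]), np.float64(36.3)] z101 [array([ 621.7, -232.7]), array([26., 70.]), np.float64(36.3)]
top [305 188  12  22  99] [311.8 197.8] z16 [603.  25.] rect [array([599.6,  29.1]), array([76.3, 26.5]), np.float64(12.8)] z101 [array([585.4,  26.7]), array([71. , 24.6]), np.float64(12.8)]
top [332 188  10  23 102] [337.6 198.2] z16 [601. -63.] rect [array([598.1, -60.3]), array([77.1, 24.7]), np.float64(7.1)] z101 [array([584.1, -56.5]), array([71.8, 23. ]), np.float64(7.1)]
scene [302 190  13  19 107] [307.7 200. ] z16 [517. -97.] rect [array([512.4, -99. ]), array([89.2, 27.1]), np.float64(17.6)] z101 [ar
[... 517 characters left out ...]
[array([672.5, 265.7]), array([79.2, 26.1]), np.float64(18.9)] z101 [array([739.8, 276. ]), array([71.9, 23.7]), np.float64(18.9)]Traceback (most recent call last):
  File "m.py", line 13, in <module>
    w=np.array([onz(n,p,16 if True else 0)[:2] for p in P]).astype(np.float32)
                ~~~^^^^^^^^^^^^^^^^^^^^^^^
  File "h.py", line 18, in onz
    o,d=ray(n,px); return (o+d*(z-o[2])/d[2])
        ~~~^^^^^^
  File "h.py", line 14, in ray
    p,f=cam(n); d=(np.asarray(px,float)-[p["cx"],p["cy"]])/f; s=d.copy()
        ~~~^^^
  File "h.py", line 9, in cam
    p=env.camera_params(n); f=200/np.tan(np.radians(p["fov_y"]/2)); return p,f
ValueError: time passes only in moves, steps and waits
```

```bash
python3 - <<'E'
s=open('h.py').read()
s=s.replace('''    p=env.camera_params(n); f=''','''    import os,pickle
    fn=f"cam_{n}.pkl"
    if n not in C:
        if not os.path.exists(fn): pickle.dump(env.camera_params(n),open(fn,"wb"))
        C[n]=pickle.load(open(fn,"rb"))
    p=C[n]; f=''').replace("def cam(n)","C={}\ndef cam(n)")
open('h.py','w').write(s)
E
python3 m.py | tail -12
```

```text
scene [329 200   9  19 100] [332.9 209.6] z16 [519.  -7.] rect [array([515.9,  -8.4]), array([82.1, 24.6]), np.float64(25.4)] z101 [array([597.7,  27.1]), array([74.5, 22.3]), np.float64(25.4)]
scene [234 205  25  10 150] [246.7 210.8] z16 [ 650. -238.] rect [array([ 647.7, -242. ]), array([36.6, 73.5]), np.float64(36.6)] z101 [array([ 717.4, -185. ]), array([33.3, 66.8]), np.float64(36.6)]
scene [395 267  11  24 163] [400.1 279.7] z16 [676. 267.] rect [array([672.5, 265.7]), array([79.2, 26.1]), np.float64(18.9)] z101 [array([739.8, 276. ]), array([71.9, 23.7]), np.float64(18.9)]
scene [507 266  40  68 731] [523.  299.6] z16 [586. 570.] rect [array([583.7, 580.8]), array([ 66.5, 239.7]), np.float64(78.6)] z101 [array([659.2, 562.2]), array([ 60.4, 217.7]), np.float64(78.6)]
die [[621.0, 108.0], [653.0, -138.0], [544.0, -150.0], [508.0, 86.0]]
holes [[612.0, 100.0], [642.0, -132.0], [551.0, -141.0], [521.0, 91.0]]
tabs [[469.0, 43.0], [477.0, -34.0], [489.0, -110.0]]
bin [[540.0, -185.0], [562.0, -340.0], [389.0, -364.0], [369.0, -209.0]]
tray [[568.0, 301.0], [557.0, 173.0], [329.0, 201.0], [346.0, 327.0]]
pockets [[598.0, 82.0], [604.0, 43.0], [543.0, 34.0], [538.0, 74.0]]
pk1 [[614.0, -78.0], [621.0, -118.0], [563.0, -125.0], [558.0, -85.0]]
mallet [[448.0, 93.0], [447.0, 70.0], [359.0, 83.0], [361.0, 107.0], [372.0, -116.0], [395.0, 75.0]]
```

```bash
cat > off.py <<'E'
from h import *
def yellow(im):
    hsv=cv2.cvtColor(np.ascontiguousarray(im),cv2.COLOR_RGB2HSV)
    m=cv2.inRange(hsv,(19,120,60),(32,255,255))
    k,l,st,ce=cv2.connectedComponentsWithStats(m)
    return [l==i for i in range(1,k) if 25<=st[i][4]<250]
# model moments (bar + stub), sampled
g=np.array([(x,y) for x in np.arange(-37.5,37.6,.5) for y in np.arange(-8,8.1,.5)]+[(x,y) for x in np.arange(22,34.1,.5) for y in np.arange(8.5,21.1,.5)])
gc=g.mean(0); ev,V=np.linalg.eigh(np.cov(g.T)); mt=np.degrees(np.arctan(V[1,1]/V[0,1]))
def measure(im,n):
    for m in yellow(im):
        P=np.argwhere(m)[:,::-1]
        if P[:,0].mean()<200 or P[:,0].mean()>450: continue
        c0=onz(n,P.mean(0),101)[:2]; die=abs(c0[0]-582)<70 and -100<c0[1]<60
        z=100 if die else 14
        w=np.array([onz(n,p,z)[:2] for p in P]); c=w.mean(0); ev,V=np.linalg.eigh(np.cov((w-c).T)); v=V[:,1]
        q=w-c; a=q@v; 
        nrm=np.array([-v[1],v[0]])
        sk=(a**2*(q@nrm)).mean(); s3=(a**3).mean()
        # choose direction so third moment matches stub at +x,+y
        if s3<0: v=-v
        th=np.degrees(np.arctan2(v[1],v[0]))-mt
        R=np.array([[np.cos(np.radians(th)),-np.sin(np.radians(th))],[np.sin(np.radians(th)),np.cos(np.radians(th))]])
        print(n,"die" if die else "bench","centre",(c-R@gc).round(0),"yaw",th.round(1),"px",P.mean(0).round(),"minmaxlen",np.ptp(a).round(),np.sqrt(ev).round(1))
if __name__=="__main__":
    import sys
    if len(sys.argv)>1:
        fr=frames(sys.argv[1]); st=env.state(); print(st["ee_pos"].round(1),st["ee_rot"].round(1),st["qpos"].round(0),st["time_s"])
    else: fr={"top":cv2.imread("pics/top0.png")[:,:,::-1],"scene":cv2.imread("pics/scene0.png")[:,:,::-1]}
    for n in fr: measure(fr[n],n)
E
python3 off.py
```

```text
top bench centre [670. 265.] yaw -172.6 px [243. 180.] minmaxlen 73.0 [ 5.7 22. ]
top bench centre [ 637. -241.] yaw -54.2 px [390. 187.] minmaxlen 75.0 [ 5.7 22.5]
top die centre [592.  25.] yaw -168.4 px [312. 198.] minmaxlen 71.0 [ 5.1 22.1]
top die centre [590. -57.] yaw -176.1 px [338. 198.] minmaxlen 72.0 [ 4.7 20.8]
scene die centre [601. -52.] yaw -175.5 px [308. 200.] minmaxlen 82.0 [ 5.4 23.6]
scene die centre [602.  30.] yaw -167.6 px [333. 210.] minmaxlen 77.0 [ 5.2 23.4]
scene bench centre [ 645. -238.] yaw -56.6 px [247. 211.] minmaxlen 74.0 [ 8.3 21.5]
scene bench centre [678. 269.] yaw -172.6 px [400. 280.] minmaxlen 81.0 [ 5.9 23.4]
```

```bash
sed -i 's/if s3<0/if s3>0/' off.py; python3 off.py
```

```text
top bench centre [664. 261.] yaw 7.4 px [243. 180.] minmaxlen 73.0 [ 5.7 22. ]
top bench centre [ 644. -245.] yaw 125.8 px [390. 187.] minmaxlen 75.0 [ 5.7 22.5]
top die centre [586.  20.] yaw 11.6 px [312. 198.] minmaxlen 71.0 [ 5.1 22.1]
top die centre [584. -61.] yaw 3.9 px [338. 198.] minmaxlen 72.0 [ 4.7 20.8]
scene die centre [595. -56.] yaw 4.5 px [308. 200.] minmaxlen 82.0 [ 5.4 23.6]
scene die centre [597.  25.] yaw 12.4 px [333. 210.] minmaxlen 77.0 [ 5.2 23.4]
scene bench centre [ 651. -241.] yaw 123.4 px [247. 211.] minmaxlen 74.0 [ 8.3 21.5]
scene bench centre [672. 265.] yaw 7.4 px [400. 280.] minmaxlen 81.0 [ 5.9 23.4]
```

```bash
python3 -c "
from h import *
print(onz('top',(286,150),95),onz('scene',(336,265),95),onz('top',(343,152),60),onz('scene',(272,245),60))"
```

```text
[749.25638259 106.85900524  95.        ] [771.18001623 119.47506388  95.        ] [751.34720548 -81.74449949  60.        ] [764.35191913 -73.81632929  60.        ]
```

Emit:
drive_tool(motion=[[[0.0265,-0.015,0],[0,0,0.018]],[[0.0265,-0.015,0],[0,0,0.018]],[[0.0265,-0.015,0],[0,0,0.018]],[[0.0265,-0.015,0],[0,0,0.018]],[[0.0265,-0.015,0],[0,0,0.018]],[[0.0265,-0.015,0],[0,0,0.018]],[[0.0265,-0.015,0],[0,0,0.018]],[[0.0265,-0.015,0],[0,0,0.018]],[[0.0265,-0.015,0],[0,0,0.018]],[[0.0265,-0.015,0],[0,0,0.018]]], claw=0.6, force=40)

```text
time_s: 0.93
ee_pos: [398.1, 408.5, 213.6]
ee_rot: [-180.0, 0.0, 87.1]
force: [-0.4, 0.6, -0.5]
gripper_width: 54.9
```

Emit:
drive_tool(motion=[[[0.0264,-0.0148,0],[0,0,0.018]],[[0.0264,-0.0148,0],[0,0,0.018]],[[0.0264,-0.0148,-0.012],[0,0,0.018]],[[0.0264,-0.0148,-0.012],[0,0,0.018]],[[0.0264,-0.0148,-0.012],[0,0,0.018]],[[0.0264,-0.0148,-0.012],[0,0,0.018]],[[0.0264,-0.0148,-0.012],[0,0,0.018]],[[0.0264,-0.0148,-0.012],[0,0,0.018]],[[0.0264,-0.0148,-0.012],[0,0,0.018]],[[0.0264,-0.0148,-0.012],[0,0,0.018]]])

```text
time_s: 1.77
ee_pos: [662.0, 260.6, 116.7]
ee_rot: [-179.9, 0.0, 97.4]
force: [0.4, 0.0, 0.2]
gripper_width: 54.7
```

```bash
python3 off.py a1; python3 -c "
from h import *
crop(cv2.imread('pics/scene_a1.png')[:,:,::-1],330,180,500,320,4.5,'c3')"
```

```text
[663.2 258.2 114.1] [-1.798e+02  1.000e-01  9.710e+01] [ 20.  34.  77.  -0.  68. -77.] 1.8667
scene die centre [595. -56.] yaw 4.1 px [308. 200.] minmaxlen 83.0 [ 5.1 23.5]
scene die centre [599.  26.] yaw 12.5 px [333. 210.] minmaxlen 76.0 [ 5.1 22.3]
scene bench centre [ 654. -241.] yaw 122.5 px [246. 211.] minmaxlen 71.0 [ 8.  20.7]
scene bench centre [416. 276.] yaw -95.9 px [430. 220.] minmaxlen 27.0 [3.5 8.1]
scene bench centre [672. 265.] yaw 7.2 px [400. 280.] minmaxlen 81.0 [ 6.1 23.5]
top bench centre [ 645. -245.] yaw 124.9 px [390. 186.] minmaxlen 75.0 [ 5.2 22.3]
top die centre [587.  20.] yaw 11.4 px [312. 198.] minmaxlen 73.0 [ 5.1 22.3]
top die centre [584. -61.] yaw 4.2 px [338. 198.] minmaxlen 71.0 [ 5.1 21.6]
```

View pics/c3.png

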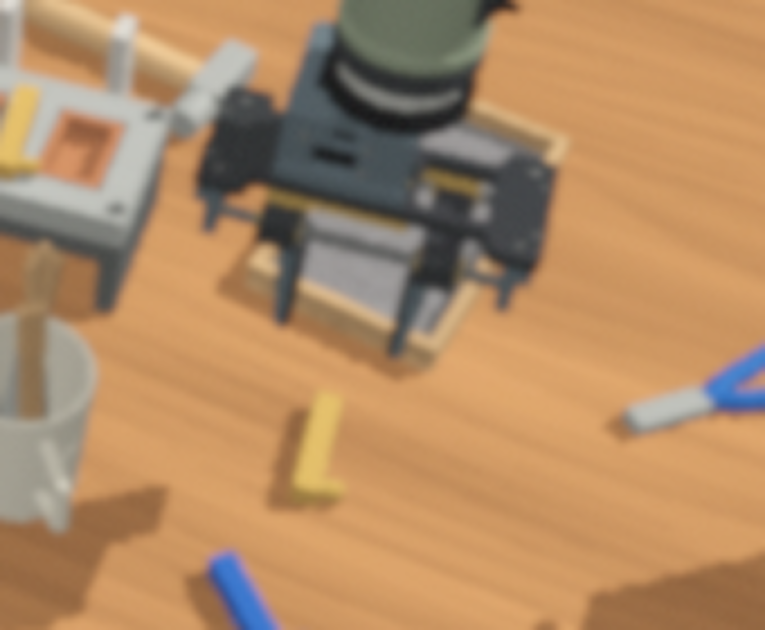

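Emit:
drive_tool(motion=[[[0,0.001,-0.02],[0,0,0]],[[0,0.001,-0.02],[0,0,0]],[[0,0,-0.02],[0,0,0]],[[0,0,-0.02],[0,0,0]],[[0,0,-0.01],[0,0,0]],[[0,0,0],[0,0,0]],[[0,0,0],[0,0,0]],[[0,0,0],[0,0,0]],[[0,0,0],[0,0,0]],[[0,0,0],[0,0,0]]])

```text
time_s: 2.7
ee_pos: [661.8, 264.0, 29.5]
ee_rot: [179.9, -0.0, 97.3]
force: [0.6, 0.0, -0.5]
gripper_width: 54.3
```

Emit:
drive_tool(motion=[[[0,-0.001,-0.006],[0,0,0]],[[0,0,-0.006],[0,0,0]],[[0,0,-0.006],[0,0,0]],[[0,0,-0.005],[0,0,0]],[[0,0,-0.002],[0,0,0]],[[0,0,0],[0,0,0]],[[0,0,0],[0,0,0]],[[0,0,0],[0,0,0]],[[0,0,0],[0,0,0]],[[0,0,0],[0,0,0]]])

```text
time_s: 3.53
ee_pos: [661.3, 262.7, 3.3]
ee_rot: [180.0, -0.0, 97.3]
force: [0.0, 0.4, -0.3]
gripper_width: 54.8
```

Emit:
drive_tool(motion=[[[0,0,0],[0,0,0]],[[0,0,0],[0,0,0]],[[0,0,0],[0,0,0]],[[0,0,0],[0,0,0]],[[0,0,0],[0,0,0]],[[0,0,0],[0,0,0]],[[0,0,0],[0,0,0]],[[0,0,0],[0,0,0]],[[0,0,0],[0,0,0]],[[0,0,0],[0,0,0]]], claw=0, force=40)

```text
time_s: 4.37
ee_pos: [661.1, 262.7, 3.0]
ee_rot: [180.0, -0.0, 97.3]
force: [-0.8, -0.5, 0.9]
gripper_width: 15.8
```

Emit:
drive_tool(motion=[[[0,0,0.02],[0,0,0]],[[0,0,0.032],[0,0,0]],[[0,0,0.032],[0,0,0]],[[0,0,0.032],[0,0,0]],[[0,0,0.032],[0,0,0]],[[0,0,0.032],[0,0,0]],[[-0.0122,-0.0335,0],[0,0,-0.024]],[[-0.0122,-0.0335,0],[0,0,-0.024]],[[-0.0122,-0.0335,0],[0,0,-0.024]],[[-0.0122,-0.0335,0],[0,0,-0.024]]], force=60)

```text
time_s: 5.2
ee_pos: [611.3, 127.4, 182.9]
ee_rot: [-180.0, 0.0, 91.8]
force: [0.1, -0.2, -0.7]
gripper_width: 15.6
```

Emit:
drive_tool(motion=[[[-0.0122,-0.0335,0],[0,0,-0.024]],[[-0.0122,-0.0335,0],[0,0,-0.024]],[[-0.0122,-0.0335,0],[0,0,-0.024]],[[-0.0122,-0.0335,0],[0,0,-0.024]],[[-0.0122,-0.0335,0],[0,0,-0.024]],[[-0.0122,-0.0335,0],[0,0,-0.024]],[[-0.0122,-0.0335,0],[0,0,-0.024]],[[-0.0122,-0.0335,0],[0,0,-0.024]],[[-0.0122,-0.0335,0],[0,0,-0.024]],[[-0.0122,-0.0335,0],[0,0,-0.024]]])

```text
time_s: 6.03
ee_pos: [489.2, -207.8, 183.0]
ee_rot: [-180.0, -0.0, 78.0]
force: [0.3, 0.3, -0.8]
gripper_width: 15.4
```

Emit:
drive_tool(motion=[[[-0.0122,-0.0335,0],[0,0,-0.024]],[[-0.0122,-0.0335,0],[0,0,-0.024]],[[0,0,0],[0,0,0]],[[0,0,-0.02],[0,0,0]],[[0,0,-0.03],[0,0,0]],[[0,0,-0.03],[0,0,0]],[[0,0,-0.03],[0,0,0]],[[0,0,-0.02],[0,0,0]],[[0,0,-0.01],[0,0,0]],[[0,0,0],[0,0,0]]])

```text
time_s: 6.87
ee_pos: [464.5, -272.2, 40.8]
ee_rot: [-179.7, -0.1, 75.4]
force: [-0.1, 0.5, -1.4]
gripper_width: 15.7
```

Emit:
drive_tool(motion=[[[0,0,0],[0,0,0]],[[0,0,0],[0,0,0]],[[0,0,0],[0,0,0]],[[0,0,0],[0,0,0]],[[0,0,0.02],[0,0,0]],[[0,0,0.03],[0,0,0]],[[0,0,0.03],[0,0,0]],[[0,0,0.03],[0,0,-0.03]],[[0.01,0.002,0.02],[0,0,-0.07]],[[0.02,0.003,0],[0,0,-0.07]]], claw=0.6)

```text
time_s: 7.7
ee_pos: [497.2, -270.0, 179.4]
ee_rot: [179.4, 0.1, 65.3]
force: [0.2, -0.6, -0.7]
gripper_width: 54.8
```

```bash
python3 off.py a2; python3 -c "
from h import *
crop(cv2.imread('pics/scene_a2.png')[:,:,::-1],190,120,350,250,4.5,'c4')"
```

```text
[ 498.7 -268.7  175.3] [179.6  -0.   65.6] [-30.  19.  95.   0.  66. -95.] 7.8
scene bench centre [ 469. -270.] yaw 158.1 px [270. 175.] minmaxlen 59.0 [ 6.4 16.5]
scene die centre [595. -56.] yaw 3.9 px [308. 200.] minmaxlen 82.0 [ 5.2 23.2]
scene die centre [599.  26.] yaw 12.7 px [333. 210.] minmaxlen 76.0 [ 5.1 22.5]
scene bench centre [ 652. -242.] yaw 122.4 px [246. 211.] minmaxlen 73.0 [ 8.1 21.4]
top bench centre [ 643. -244.] yaw 125.3 px [390. 187.] minmaxlen 75.0 [ 5.7 22.6]
top die centre [587.  20.] yaw 11.2 px [312. 198.] minmaxlen 74.0 [ 5.1 22. ]
top die centre [584. -61.] yaw 3.9 px [338. 198.] minmaxlen 72.0 [ 4.9 21.8]
top bench centre [ 470. -277.] yaw -20.0 px [402. 235.] minmaxlen 67.0 [ 6.3 19.3]
```

View pics/c4.png

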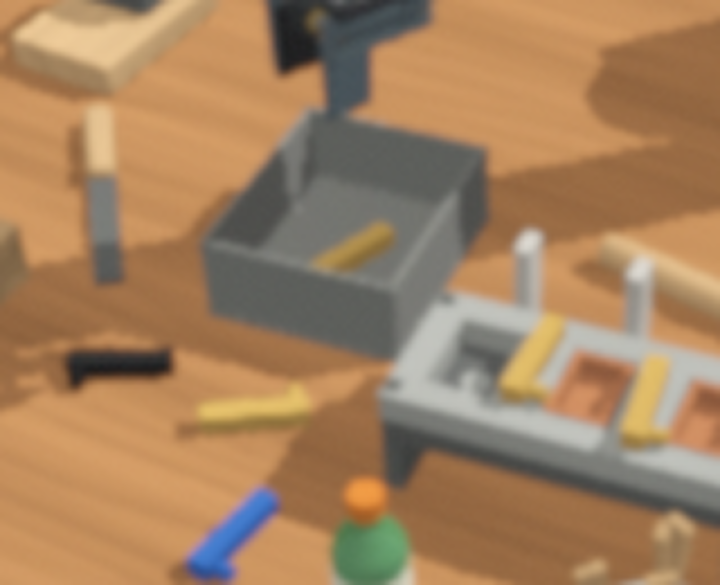

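Emit:
drive_tool(motion=[[[0.02,0.003,0],[0,0,-0.07]],[[0.025,0.004,0],[0,0,-0.08]],[[0.025,0.004,0],[0,0,-0.08]],[[0.025,0.004,-0.01],[0,0,-0.08]],[[0.025,0.004,-0.02],[0,0,-0.08]],[[0.018,0.002,-0.03],[0,0,-0.08]],[[0.01,0.001,-0.03],[0,0,-0.064]],[[0,0,-0.03],[0,0,0]],[[0,0,-0.015],[0,0,0]],[[0,0,0],[0,0,0]]])

```text
time_s: 8.63
ee_pos: [640.2, -245.1, 32.9]
ee_rot: [-179.5, 0.3, 35.1]
force: [-0.9, 0.4, -0.8]
gripper_width: 54.6
```

Emit:
drive_tool(motion=[[[0,0,0],[0,0,0]],[[0,0,0],[0,0,0]],[[0,0,0],[0,0,0]],[[0,0,0],[0,0,0]],[[0,0,0],[0,0,0]],[[0,0,0],[0,0,0]],[[0,0,0],[0,0,0]],[[0,0,0],[0,0,0]],[[0,0,0],[0,0,0]],[[0,0,0],[0,0,0]]])

```text
time_s: 9.47
ee_pos: [643.9, -246.4, 38.0]
ee_rot: [-180.0, -0.0, 35.0]
force: [0.3, 0.3, 0.8]
gripper_width: 54.9
```

```bash
python3 off.py a3 | grep -v die
```

```text
[ 643.9 -246.3   37.9] [-180.   -0.   35.] [-22.  36.  86.   0.  58. -57.] 9.5667
scene bench centre [ 470. -271.] yaw 156.2 px [269. 175.] minmaxlen 61.0 [ 6.4 16.3]
scene bench centre [ 652. -240.] yaw 123.3 px [247. 211.] minmaxlen 73.0 [ 8.9 24.7]
```

Emit:
drive_tool(motion=[[[0.002,0,-0.01],[0,0,0]],[[0,0,-0.01],[0,0,0]],[[0,0,-0.008],[0,0,0]],[[0,0,-0.004],[0,0,0]],[[0,0,-0.002],[0,0,0]],[[0,0,0],[0,0,0]],[[0,0,0],[0,0,0]],[[0,0,0],[0,0,0]],[[0,0,0],[0,0,0]],[[0,0,0],[0,0,0]]])

```text
time_s: 10.4
ee_pos: [646.2, -246.4, 4.5]
ee_rot: [180.0, -0.0, 35.0]
force: [-0.1, 1.1, 0.1]
gripper_width: 55.1
```

Emit:
drive_tool(motion=[[[0,0,0],[0,0,0]],[[0,0,0],[0,0,0]],[[0,0,0],[0,0,0]],[[0,0,0],[0,0,0]],[[0,0,0],[0,0,0]],[[0,0,0],[0,0,0]],[[0,0,0],[0,0,0]],[[0,0,0],[0,0,0]],[[0,0,0],[0,0,0]],[[0,0,0],[0,0,0]]], claw=0, force=60)

```text
time_s: 11.23
ee_pos: [645.9, -246.3, 4.0]
ee_rot: [180.0, -0.0, 35.0]
force: [0.4, -0.1, -0.9]
gripper_width: 15.8
```

Emit:
drive_tool(motion=[[[0,0,0.02],[0,0,0]],[[0,0,0.03],[0,0,0]],[[0,0,0.03],[0,0,0]],[[0,0,0.03],[0,0,0]],[[0,0,0.02],[0,0,0]],[[-0.025,-0.006,0],[0,0,0.08]],[[-0.03,-0.006,0],[0,0,0.09]],[[-0.03,-0.006,0],[0,0,0.09]],[[-0.03,-0.006,0],[0,0,0.09]],[[-0.03,-0.006,0],[0,0,0.09]]])

```text
time_s: 12.07
ee_pos: [499.2, -276.3, 133.8]
ee_rot: [-180.0, 0.0, 60.5]
force: [0.5, -0.6, -1.2]
gripper_width: 15.5
```

Emit:
drive_tool(motion=[[[-0.02,-0.006,0],[0,0,0.09]],[[-0.01,-0.006,0],[0,0,0.09]],[[0,0,0],[0,0,0.08]],[[0,0,-0.02],[0,0,0]],[[0,0,-0.03],[0,0,0]],[[0,0,-0.03],[0,0,0]],[[0,0,-0.01],[0,0,0]],[[0,0,0],[0,0,0]],[[0,0,0],[0,0,0]],[[0,0,0],[0,0,0]]])

```text
time_s: 12.9
ee_pos: [472.1, -289.1, 45.5]
ee_rot: [179.8, 0.0, 75.1]
force: [1.5, -0.0, -0.3]
gripper_width: 15.2
```

Emit:
drive_tool(motion=[[[0,0,0],[0,0,0]],[[0,0,0],[0,0,0]],[[0,0,0],[0,0,0]],[[0,0,0],[0,0,0]],[[0,0,0.02],[0,0,0]],[[0,0,0.03],[0,0,0]],[[0,0,0.03],[0,0,0]],[[0,0,0.03],[0,0,0]],[[0,0,0.02],[0,0,0]],[[0,0,0],[0,0,0]]], claw=0.6)

```text
time_s: 13.73
ee_pos: [473.4, -289.9, 179.3]
ee_rot: [179.4, 0.2, 75.1]
force: [0.7, 0.2, 0.1]
gripper_width: 54.8
```

```bash
python3 off.py a4; python3 -c "
from h import *
crop(cv2.imread('pics/scene_a4.png')[:,:,::-1],190,120,350,250,4.5,'c5')"
```

```text
[ 471.  -288.4  174.7] [179.9   0.   75.1] [ -33.   18.   96.    0.   66. -108.] 13.8333
scene bench centre [ 469. -279.] yaw 154.3 px [267. 174.] minmaxlen 69.0 [11.6 17.8]
scene die centre [595. -55.] yaw 4.8 px [308. 200.] minmaxlen 82.0 [ 5.6 23.3]
scene die centre [599.  26.] yaw 12.7 px [333. 210.] minmaxlen 76.0 [ 5.1 22.5]
top die centre [587.  20.] yaw 11.8 px [312. 198.] minmaxlen 72.0 [ 5.2 22.3]
top die centre [585. -61.] yaw 4.0 px [338. 198.] minmaxlen 72.0 [ 4.8 21.9]
top bench centre [ 452. -283.] yaw 72.4 px [403. 242.] minmaxlen 42.0 [ 9.3 10.3]
```

View pics/c5.png

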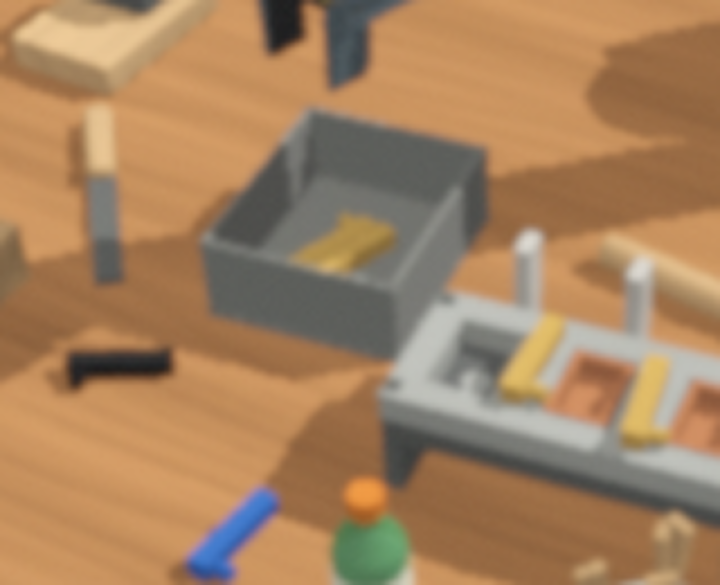

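Emit:
drive_tool(motion=[[[0.0123,0.0253,0],[0,0,0.037]],[[0.0123,0.0253,0],[0,0,0.037]],[[0.0123,0.0253,0],[0,0,0.037]],[[0.0123,0.0253,0],[0,0,0.037]],[[0.0123,0.0253,0],[0,0,0.037]],[[0.0123,0.0253,0],[0,0,0.037]],[[0.0123,0.0253,0],[0,0,0.037]],[[0.0123,0.0253,0],[0,0,0.037]],[[0.0123,0.0253,0],[0,0,0.037]],[[0,0,0],[0,0,0]]], claw=0.5)

```text
time_s: 14.67
ee_pos: [582.5, -56.4, 171.8]
ee_rot: [-179.9, -0.2, 94.5]
force: [0.1, 0.8, 0.4]
gripper_width: 45.8
```

Emit:
drive_tool(motion=[[[0,0,-0.02],[0,0,0]],[[0,0,-0.02],[0,0,0]],[[0,0,-0.015],[0,0,0]],[[0,0,-0.005],[0,0,0]],[[0,0,0],[0,0,0]],[[0,0,0],[0,0,0]],[[0,0,0],[0,0,0]],[[0,0,0],[0,0,0]],[[0,0,0],[0,0,0]],[[0,0,0],[0,0,0]]])

```text
time_s: 15.5
ee_pos: [581.9, -60.7, 114.7]
ee_rot: [179.9, 0.0, 94.2]
force: [-0.6, -0.9, -0.6]
gripper_width: 45.6
```

```bash
python3 -c "
from h import *
f=frames('a5'); print(env.state()['ee_pos'])
crop(f['scene'],230,140,400,260,4.5,'c6')"
```

```text
[581.73496337 -60.70154831 114.40428984]
```

View pics/c6.png

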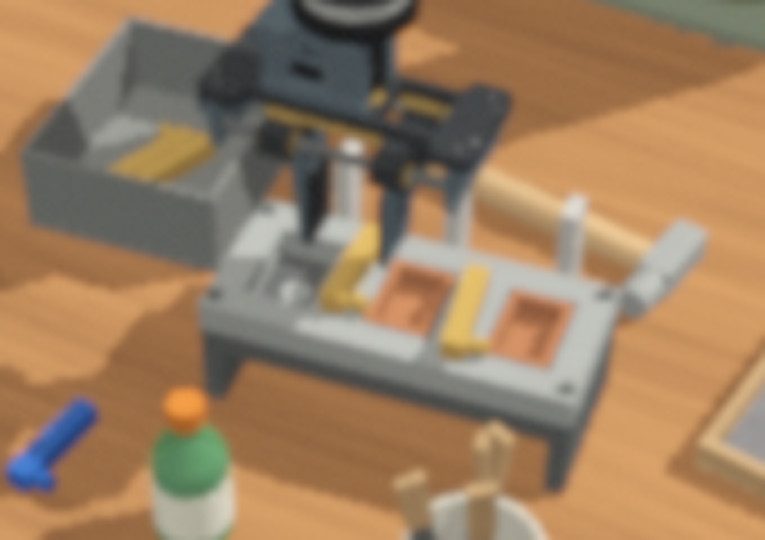

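Emit:
drive_tool(motion=[[[0,0,-0.01],[0,0,0]],[[0,0,-0.01],[0,0,0]],[[0,0,-0.004],[0,0,0]],[[0,0,-0.002],[0,0,0]],[[0,0,0],[0,0,0]],[[0,0,0],[0,0,0]],[[0,0,0],[0,0,0]],[[0,0,0],[0,0,0]],[[0,0,0],[0,0,0]],[[0,0,0],[0,0,0]]])

```text
time_s: 16.43
ee_pos: [581.7, -60.7, 88.2]
ee_rot: [180.0, 0.0, 94.2]
force: [0.2, 0.4, 0.2]
gripper_width: 45.4
```

Emit:
drive_tool(motion=[[[0,0,0],[0,0,0]],[[0,0,0],[0,0,0]],[[0,0,0],[0,0,0]],[[0,0,0],[0,0,0]],[[0,0,0],[0,0,0]],[[0,0,0],[0,0,0]],[[0,0,0],[0,0,0]],[[0,0,0],[0,0,0]],[[0,0,0],[0,0,0]],[[0,0,0],[0,0,0]]], claw=0)

```text
time_s: 17.27
ee_pos: [581.6, -60.6, 88.0]
ee_rot: [180.0, -0.0, 94.2]
force: [0.3, 1.5, 0.9]
gripper_width: 15.5
```

Emit:
drive_tool(motion=[[[0,0,0.015],[0,0,0]],[[0,0,0.025],[0,0,0]],[[0,0,0.03],[0,0,0]],[[0,0,0.02],[0,0,0]],[[-0.015,-0.0255,0],[0,0,-0.04]],[[-0.015,-0.0255,0],[0,0,-0.04]],[[-0.015,-0.0255,0],[0,0,-0.04]],[[-0.015,-0.0255,0],[0,0,-0.04]],[[-0.015,-0.0255,0],[0,0,-0.04]],[[-0.015,-0.0255,0],[0,0,-0.04]]])

```text
time_s: 18.1
ee_pos: [490.5, -214.7, 177.8]
ee_rot: [-180.0, 0.0, 80.4]
force: [0.3, -0.3, -0.0]
gripper_width: 15.6
```

Emit:
drive_tool(motion=[[[-0.015,-0.0255,0],[0,0,-0.04]],[[-0.015,-0.0255,0],[0,0,-0.04]],[[0,0,0],[0,0,0]],[[0,0,-0.03],[0,0,0]],[[0,0,-0.03],[0,0,0]],[[0,0,-0.03],[0,0,0]],[[0,0,-0.03],[0,0,0]],[[0,0,0],[0,0,0]],[[0,0,0],[0,0,0]],[[0,0,0],[0,0,0]]])

```text
time_s: 18.93
ee_pos: [462.7, -265.1, 59.3]
ee_rot: [179.9, 0.0, 75.9]
force: [0.7, -0.5, -1.1]
gripper_width: 15.5
```

Emit:
drive_tool(motion=[[[0,0,0],[0,0,0]],[[0,0,0],[0,0,0]],[[0,0,0],[0,0,0]],[[0,0,0],[0,0,0]],[[0,0,0.02],[0,0,0]],[[0,0,0.03],[0,0,0]],[[0,0,0.03],[0,0,0]],[[0,0,0.03],[0,0,0]],[[0,0,0.01],[0,0,0]],[[0,0,0],[0,0,0]]], claw=0.5)

```text
time_s: 19.77
ee_pos: [463.2, -265.6, 181.1]
ee_rot: [179.6, 0.1, 75.9]
force: [0.8, 0.6, -0.6]
gripper_width: 45.4
```

```bash
python3 off.py a6; python3 -c "
from h import *
crop(cv2.imread('pics/scene_a6.png')[:,:,::-1],190,120,370,260,4.3,'c7')"
```

```text
[ 461.1 -264.3  177.3] [-179.9   -0.    75.9] [ -31.   16.   99.    0.   65. -107.] 19.8667
scene bench centre [ 469. -279.] yaw 154.3 px [267. 174.] minmaxlen 69.0 [11.6 17.8]
scene die centre [599.  26.] yaw 12.6 px [333. 210.] minmaxlen 76.0 [ 5.1 22.2]
top die centre [587.  20.] yaw 11.4 px [312. 198.] minmaxlen 72.0 [ 5.1 21.7]
```

View pics/c7.png

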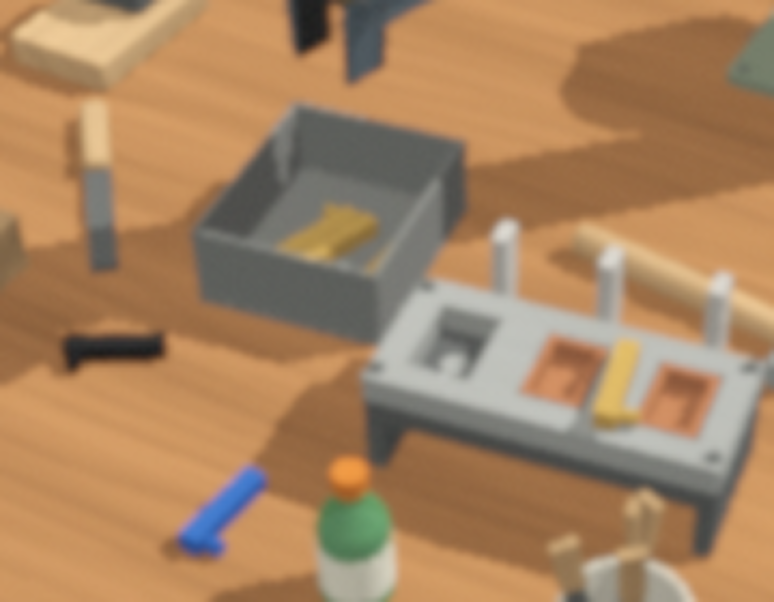

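Emit:
drive_tool(motion=[[[0.0122,0.0285,0],[0,0,0.045]],[[0.0122,0.0285,0],[0,0,0.045]],[[0.0122,0.0285,0],[0,0,0.045]],[[0.0122,0.0285,0],[0,0,0.045]],[[0.0122,0.0285,0],[0,0,0.045]],[[0.0122,0.0285,0],[0,0,0.045]],[[0.0122,0.0285,0],[0,0,0.045]],[[0.0122,0.0285,0],[0,0,0.045]],[[0.0122,0.0285,0],[0,0,0.045]],[[0.0122,0.0285,0],[0,0,0.045]]])

```text
time_s: 20.7
ee_pos: [582.6, 21.8, 175.2]
ee_rot: [-179.7, -0.1, 101.8]
force: [0.5, -0.5, 0.0]
gripper_width: 45.6
```

Emit:
drive_tool(motion=[[[0,0,0],[0,0,0]],[[0,0,-0.02],[0,0,0]],[[0,0,-0.02],[0,0,0]],[[0,0,-0.015],[0,0,0]],[[0,0,-0.005],[0,0,0]],[[0,0,0],[0,0,0]],[[0,0,0],[0,0,0]],[[0,0,0],[0,0,0]],[[0,0,0],[0,0,0]],[[0,0,0],[0,0,0]]])

```text
time_s: 21.53
ee_pos: [584.1, 20.2, 118.9]
ee_rot: [179.9, 0.0, 101.6]
force: [-0.8, -0.1, -0.4]
gripper_width: 45.5
```

Emit:
drive_tool(motion=[[[-0.001,0,-0.012],[0,0,0]],[[0,0,-0.012],[0,0,0]],[[0,0,-0.005],[0,0,0]],[[0,0,-0.0015],[0,0,0]],[[0,0,0],[0,0,0]],[[0,0,0],[0,0,0]],[[0,0,0],[0,0,0]],[[0,0,0],[0,0,0]],[[0,0,0],[0,0,0]],[[0,0,0],[0,0,0]]])

```text
time_s: 22.37
ee_pos: [582.7, 20.3, 87.8]
ee_rot: [180.0, 0.0, 101.6]
force: [-0.2, 0.1, -0.3]
gripper_width: 45.4
```

Emit:
drive_tool(motion=[[[0,0,0],[0,0,0]],[[0,0,0],[0,0,0]],[[0,0,0],[0,0,0]],[[0,0,0],[0,0,0]],[[0,0,0],[0,0,0]],[[0,0,0],[0,0,0]],[[0,0,0],[0,0,0]],[[0,0,0],[0,0,0]],[[0,0,0],[0,0,0]],[[0,0,0],[0,0,0]]], claw=0)

```text
time_s: 23.2
ee_pos: [582.6, 20.4, 87.5]
ee_rot: [-180.0, -0.0, 101.6]
force: [0.4, 1.3, -0.0]
gripper_width: 16.1
```

Emit:
drive_tool(motion=[[[0,0,0.015],[0,0,0]],[[0,0,0.025],[0,0,0]],[[0,0,0.03],[0,0,0]],[[0,0,0.02],[0,0,0]],[[-0.0118,-0.03,0],[0,0,-0.045]],[[-0.0118,-0.03,0],[0,0,-0.045]],[[-0.0118,-0.03,0],[0,0,-0.045]],[[-0.0118,-0.03,0],[0,0,-0.045]],[[-0.0118,-0.03,0],[0,0,-0.045]],[[-0.0118,-0.03,0],[0,0,-0.045]]])

```text
time_s: 24.03
ee_pos: [510.9, -160.9, 177.4]
ee_rot: [-180.0, 0.0, 86.1]
force: [0.4, 0.0, -0.9]
gripper_width: 15.6
```

Emit:
drive_tool(motion=[[[-0.0118,-0.03,0],[0,0,-0.045]],[[-0.0118,-0.03,0],[0,0,-0.045]],[[-0.0118,-0.03,0],[0,0,-0.045]],[[-0.0118,-0.03,0],[0,0,-0.045]],[[0,0,0],[0,0,0]],[[0,0,-0.03],[0,0,0]],[[0,0,-0.03],[0,0,0]],[[0,0,-0.03],[0,0,0]],[[0,0,-0.03],[0,0,0]],[[0,0,0],[0,0,0]]])

```text
time_s: 24.87
ee_pos: [460.8, -276.8, 52.2]
ee_rot: [-179.3, -0.2, 75.9]
force: [-0.7, 1.1, -2.0]
gripper_width: 15.5
```

Emit:
drive_tool(motion=[[[0,0,0],[0,0,0]],[[0,0,0],[0,0,0]],[[0,0,0],[0,0,0]],[[0,0,0],[0,0,0]],[[0,0,0.02],[0,0,0]],[[0,0,0.03],[0,0,0]],[[0,0,0.03],[0,0,0]],[[0,0,0.03],[0,0,0]],[[0,0,0.01],[0,0,0]],[[0,0,0],[0,0,0]]], claw=0.5)

```text
time_s: 25.7
ee_pos: [466.4, -280.8, 181.5]
ee_rot: [179.5, 0.2, 75.9]
force: [0.4, -0.0, -0.7]
gripper_width: 46.0
```

```bash
python3 off.py a7; python3 -c "
from h import *
a=cv2.imread('pics/scene_a7.png')[120:260,190:370]; b=cv2.imread('pics/top_a7.png')[165:285,270:450]
a=cv2.resize(a,None,fx=3,fy=3);b=cv2.resize(b,(540,360)); cv2.imwrite('pics/c8.png',cv2.vconcat([a[:240],b]))"
```

```text
[ 464.2 -279.4  177.3] [-180.    -0.    75.9] [ -32.   17.   97.    0.   66. -108.] 25.8
scene bench centre [ 457. -283.] yaw -14.5 px [268. 173.] minmaxlen 80.0 [12.6 20.3]
top bench centre [ 474. -229.] yaw -8.5 px [387. 234.] minmaxlen 74.0 [ 5.2 21. ]
top bench centre [ 446. -283.] yaw 68.8 px [403. 244.] minmaxlen 46.0 [ 5.8 12.2]
```

View pics/c8.png

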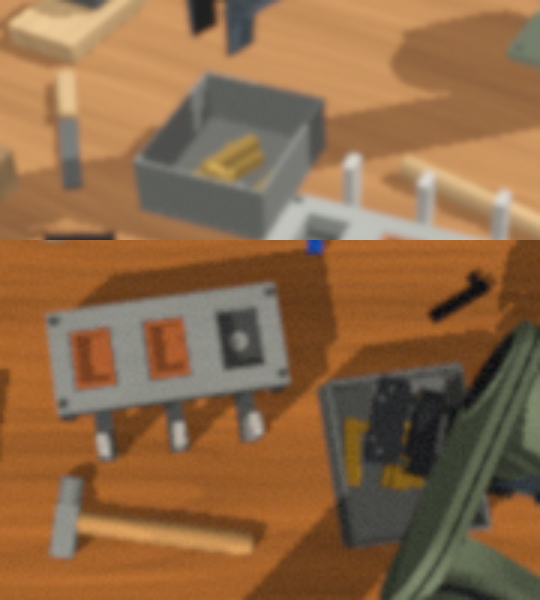

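```bash
python3 -c "
from h import *
im=cv2.imread('pics/top_a7.png'); g=cv2.cvtColor(im,cv2.COLOR_BGR2HSV)
m=cv2.inRange(g,(0,0,165),(180,60,255)); m[:222]=0; m[240:]=0; m[:,:290]=0; m[:,370:]=0
k,l,st,ce=cv2.connectedComponentsWithStats(m)
for i in range(1,k): print(st[i],ce[i],onz('top',ce[i],110)[:2].round(1))
c=np.array([581.5,-20.5]); a=np.radians(7.4); R=np.array([[np.cos(a),-np.sin(a)],[np.sin(a),np.cos(a)]])
for y in (-80,0,80):
  p=c+R@[-95,y]; print('tab',p.round(1),proj('top',[*p,110]).round(1),proj('scene',[*p,110]).round(1),'pocket',(c+R@[0,y]).round(1))
# copper
m=cv2.inRange(g,(3,120,90),(13,255,255)); m[:185]=0;m[220:]=0;m[:,:285]=0;m[:,:][:,340:]=0
sc=cv2.imread('pics/scene_a7.png'); gs=cv2.cvtColor(sc,cv2.COLOR_BGR2HSV)
for n,gg,box in (('top',g,(285,345,185,215)),('scene',gs,(300,380,185,225))):
  m=cv2.inRange(gg,(2,135,60),(12,255,255)); M=np.zeros_like(m); M[box[2]:box[3],box[0]:box[1]]=m[box[2]:box[3],box[0]:box[1]]
  k,l,st,ce=cv2.connectedComponentsWithStats(M)
  for i in range(1,k):
    if st[i][4]>30:
      w=np.array([onz(n,p,84)[:2] for p in np.argwhere(l==i)[:,::-1]],np.float32); print(n,st[i],ce[i].round(1),[np.round(q,1) for q in cv2.minAreaRect(w)])
crop(sc[:,:,::-1],270,150,410,250,5,'c9'); crop(im[:,:,::-1],275,170,375,245,7,'c10')
"
```

```text
[353 223   4   7  19] [354.84210526 226.05263158] [ 497.1 -111. ]
[329 226   2   7  14] [329.5 229. ] [488.6 -32.1]
[302 230   4   7  19] [303.84210526 233.        ] [476.7  47.7]
tab [ 497.6 -112.1] [355.2 225.9] [306.4 171.8] pocket [591.8 -99.8]
tab [487.3 -32.7] [329.7 229.4] [331.2 177.8] pocket [581.5 -20.5]
tab [477.   46.6] [304.2 232.9] [356.7 184.1] pocket [571.2  58.8]
top [318 191  15  20 229] [325.2 200.7] [array([582.1, -19.9]), array([59.9, 40. ]), np.float64(7.8)]
top [294 195  14  19 227] [300.5 204.1] [array([571.5,  59.6]), array([59.4, 39.9]), np.float64(7.0)]
scene [314 200  15  13 114] [321.3 205.4] [array([585.5, -16.8]), array([46.8, 31.3]), np.float64(7.7)]
scene [340 206  15  14 116] [347.7 212.2] [array([575.6,  62.7]), array([47.1, 31.3]), np.float64(8.0)]
```

View pics/c9.png

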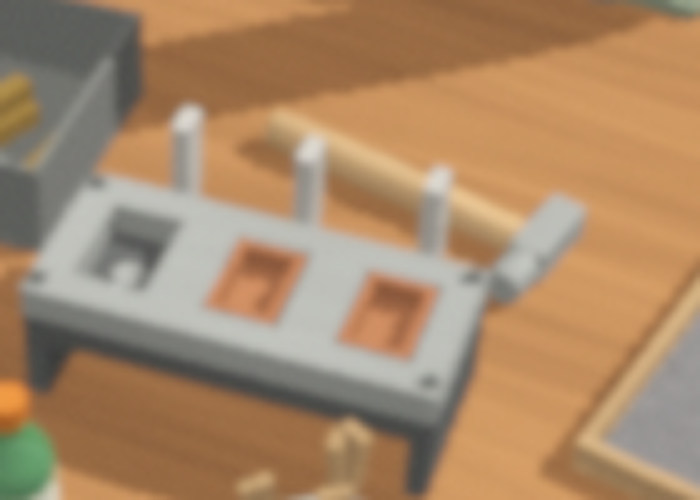

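View pics/c10.png

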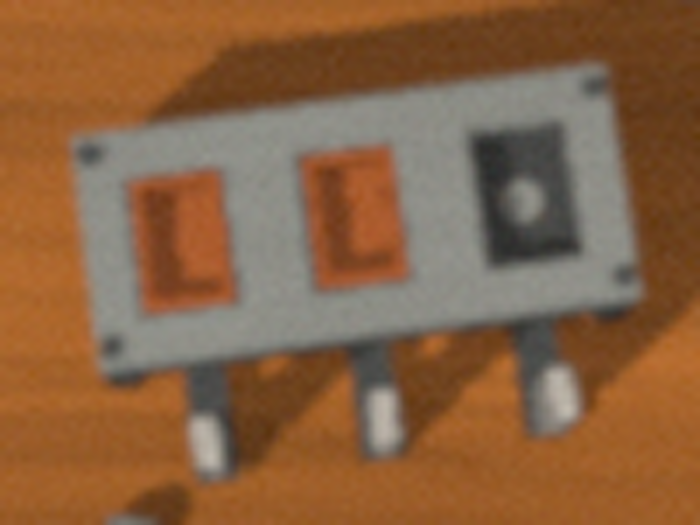

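Emit:
drive_tool(motion=[[[0.0027,0.0275,0],[0,0,0.042]],[[0.0027,0.0275,0],[0,0,0.042]],[[0.0027,0.0275,0],[0,0,0.042]],[[0.0027,0.0275,0],[0,0,0.042]],[[0.0027,0.0275,0],[0,0,0.042]],[[0.0027,0.0275,0],[0,0,0.042]],[[0.0027,0.0275,0],[0,0,0.042]],[[0.0027,0.0275,0],[0,0,0.042]],[[0.0027,0.0275,0],[0,0,0.042]],[[0,0,0],[0,0,0]]])

```text
time_s: 26.63
ee_pos: [487.7, -28.3, 175.3]
ee_rot: [-179.8, -0.2, 97.8]
force: [0.2, -0.5, -0.1]
gripper_width: 45.8
```

Emit:
drive_tool(motion=[[[0,0,-0.01],[0,0,0]],[[0,0,-0.02],[0,0,0]],[[0,0,-0.01],[0,0,0]],[[0,0,-0.01],[0,0,0]],[[0,0,0],[0,0,0]],[[0,0,0],[0,0,0]],[[0,0,0],[0,0,0]],[[0,0,0],[0,0,0]],[[0,0,0],[0,0,0]],[[0,0,0],[0,0,0]]])

```text
time_s: 27.47
ee_pos: [489.3, -32.3, 128.0]
ee_rot: [179.9, 0.0, 97.5]
force: [0.2, -0.4, 0.0]
gripper_width: 45.6
```

```bash
python3 -c "
from h import *
f=frames('b1'); s=env.state(); print(s['ee_pos'],s['force'])
crop(f['scene'],270,110,410,230,5,'d1')"
```

```text
[489.08318918 -32.16926681 127.84567031] [-0.24861824 -0.26616574 -0.09655475]
```

View pics/d1.png

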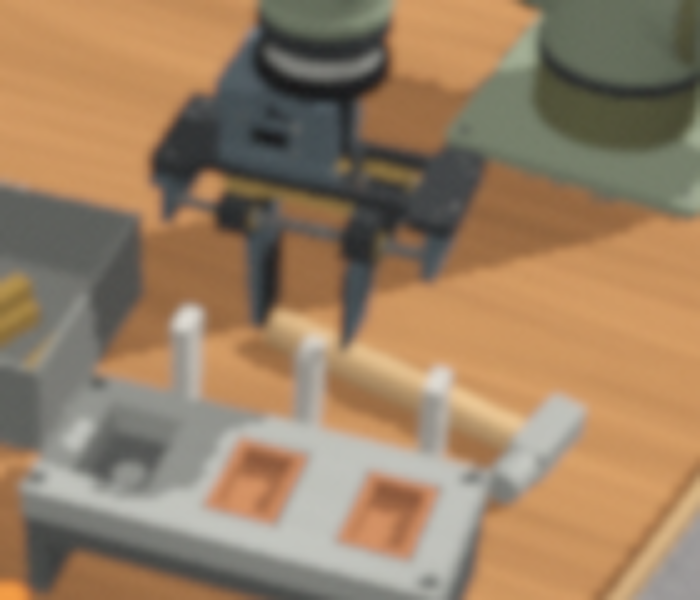

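Fingertips at (262,325) and (347,345) straddle the middle tab top at (312,350). Descend and grip.

Emit:
drive_tool(motion=[[[0,0,-0.015],[0,0,0]],[[0,0,-0.02],[0,0,0]],[[0,0,-0.01],[0,0,0]],[[0,0,-0.005],[0,0,0]],[[0,0,0],[0,0,0]],[[0,0,0],[0,0,0]],[[0,0,0],[0,0,0]],[[0,0,0],[0,0,0]],[[0,0,0],[0,0,0]],[[0,0,0],[0,0,0]]])

```text
time_s: 28.4
ee_pos: [489.2, -32.2, 78.0]
ee_rot: [179.9, 0.0, 97.5]
force: [0.0, -0.2, 0.2]
gripper_width: 45.7
```

Emit:
drive_tool(motion=[[[0,0,0],[0,0,0]],[[0,0,0],[0,0,0]],[[0,0,0],[0,0,0]],[[0,0,0],[0,0,0]],[[0,0,0],[0,0,0]],[[0,0,0],[0,0,0]],[[0,0,0],[0,0,0]],[[0,0,0],[0,0,0]],[[0,0,0],[0,0,0]],[[0,0,0],[0,0,0]]], claw=0)

```text
time_s: 29.23
ee_pos: [488.7, -30.8, 77.4]
ee_rot: [-180.0, -0.1, 97.5]
force: [-0.8, 5.8, 1.5]
gripper_width: 11.6
```

Emit:
drive_tool(motion=[[[0,0.001,0.003],[0,0,0]],[[0,0,0.003],[0,0,0]],[[0,0,0.003],[0,0,0]],[[0,0,0.003],[0,0,0]],[[0,0,0.003],[0,0,0]],[[0,0,0.003],[0,0,0]],[[0,0,0.001],[0,0,0]],[[0,0,0],[0,0,0]],[[0,0,0],[0,0,0]],[[0,0,0],[0,0,0]]])

```text
time_s: 30.07
ee_pos: [488.6, -30.8, 95.6]
ee_rot: [-180.0, -0.1, 97.5]
force: [5.9, 2.8, -18.4]
gripper_width: 11.4
```

Emit:
drive_tool(motion=[[[0,0,0.001],[0,0,0]],[[0,0,0.001],[0,0,0]],[[0,0,0],[0,0,0]],[[0,0,0],[0,0,0]],[[0,0,0],[0,0,0]],[[0,0,0],[0,0,0]],[[0,0,0],[0,0,0]],[[0,0,0],[0,0,0]],[[0,0,0],[0,0,0]],[[0,0,0],[0,0,0]]])

```text
time_s: 30.9
ee_pos: [488.7, -30.8, 95.7]
ee_rot: [-179.9, -0.1, 97.5]
force: [9.8, 3.3, -32.4]
gripper_width: 11.8
```

```bash
python3 -c "
from h import *
f=frames('b2'); s=env.state(); print(s['ee_pos'],s['force'])
crop(f['scene'],270,110,410,230,5,'d2')"
```

```text
[488.67811124 -30.77639683  95.66595383] [  9.41712069   4.01651641 -32.08807317]
```

View pics/d2.png

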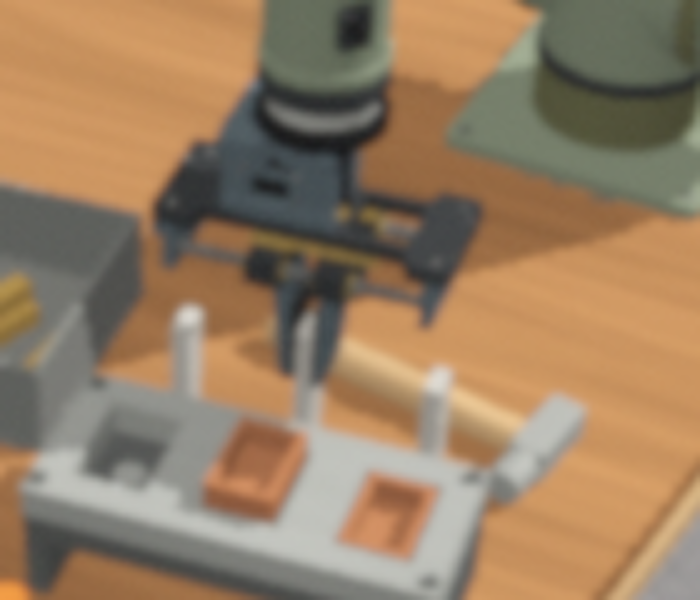

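Emit:
drive_tool(motion=[[[0,0,-0.0015],[0,0,0]],[[0,0,0],[0,0,0]],[[0,0,0],[0,0,0]],[[0,0,0],[0,0,0]],[[0,0,0],[0,0,0]],[[0,0,0.015],[0,0,0]],[[0,0,0.02],[0,0,0]],[[0,0,0.02],[0,0,0]],[[0,0,0.005],[0,0,0]],[[0,0,0],[0,0,0]]], claw=0.5)

```text
time_s: 31.83
ee_pos: [490.0, -31.3, 158.8]
ee_rot: [179.8, 0.1, 97.5]
force: [0.9, 0.1, -0.6]
gripper_width: 45.3
```

Emit:
drive_tool(motion=[[[-0.0026,0.02,0],[0,0,0]],[[-0.0026,0.02,0],[0,0,0]],[[-0.0026,0.02,0],[0,0,0]],[[-0.0026,0.02,0],[0,0,0]],[[0,0,-0.02],[0,0,0]],[[0,0,-0.01],[0,0,0]],[[0,0,0],[0,0,0]],[[0,0,0],[0,0,0]],[[0,0,0],[0,0,0]],[[0,0,0],[0,0,0]]])

```text
time_s: 32.67
ee_pos: [478.9, 48.6, 127.4]
ee_rot: [179.9, -0.0, 97.5]
force: [0.5, -0.0, -0.0]
gripper_width: 45.6
```

Emit:
drive_tool(motion=[[[0,0,-0.015],[0,0,0]],[[0,0,-0.02],[0,0,0]],[[0,0,-0.01],[0,0,0]],[[0,0,-0.005],[0,0,0]],[[0,0,0],[0,0,0]],[[0,0,0],[0,0,0]],[[0,0,0],[0,0,0]],[[0,0,0],[0,0,0]],[[0,0,0],[0,0,0]],[[0,0,0],[0,0,0]]])

```text
time_s: 33.5
ee_pos: [478.8, 48.8, 77.5]
ee_rot: [179.9, -0.0, 97.5]
force: [-0.6, -0.4, 1.2]
gripper_width: 46.0
```

Emit:
drive_tool(motion=[[[0,0,0],[0,0,0]],[[0,0,0],[0,0,0]],[[0,0,0],[0,0,0]],[[0,0,0],[0,0,0]],[[0,0,0],[0,0,0]],[[0,0,0],[0,0,0]],[[0,0,0],[0,0,0]],[[0,0,0],[0,0,0]],[[0,0,0],[0,0,0]],[[0,0,0],[0,0,0]]], claw=0)

```text
time_s: 34.33
ee_pos: [478.5, 48.7, 77.0]
ee_rot: [-180.0, 0.0, 97.5]
force: [-0.1, -2.4, -0.1]
gripper_width: 12.0
```

Emit:
drive_tool(motion=[[[0,0,0.003],[0,0,0]],[[0,0,0.003],[0,0,0]],[[0,0,0.003],[0,0,0]],[[0,0,0.003],[0,0,0]],[[0,0,0.003],[0,0,0]],[[0,0,0.003],[0,0,0]],[[0,0,0.002],[0,0,0]],[[0,0,0],[0,0,0]],[[0,0,0],[0,0,0]],[[0,0,0],[0,0,0]]])

```text
time_s: 35.17
ee_pos: [478.5, 48.7, 95.1]
ee_rot: [-180.0, 0.0, 97.5]
force: [8.3, -1.9, -24.3]
gripper_width: 11.4
```

Emit:
drive_tool(motion=[[[0,0,-0.0015],[0,0,0]],[[0,0,0],[0,0,0]],[[0,0,0],[0,0,0]],[[0,0,0],[0,0,0]],[[0,0,0],[0,0,0]],[[0,0,0.015],[0,0,0]],[[0,0,0.02],[0,0,0]],[[0,0,0.02],[0,0,0]],[[0,0,0.005],[0,0,0]],[[0,0,0],[0,0,0]]], claw=0.5)

```text
time_s: 36.0
ee_pos: [479.5, 49.0, 157.1]
ee_rot: [179.8, 0.0, 97.5]
force: [0.5, 0.3, -0.3]
gripper_width: 45.3
```

Emit:
drive_tool(motion=[[[0.024,0.003,0],[0,0,0]],[[0.024,0.003,0],[0,0,0]],[[0.024,0.003,0],[0,0,0]],[[0.022,0.002,0],[0,0,0]],[[0,0,-0.02],[0,0,0]],[[0,0,-0.01],[0,0,0]],[[0,0,0],[0,0,0]],[[0,0,0],[0,0,0]],[[0,0,0],[0,0,0]],[[0,0,0],[0,0,0]]], claw=0.7)

```text
time_s: 36.83
ee_pos: [572.5, 59.8, 126.3]
ee_rot: [179.9, -0.0, 97.5]
force: [-0.5, -0.1, 0.3]
gripper_width: 63.5
```

```bash
python3 -c "
from h import *
f=frames('b3'); s=env.state(); print(s['ee_pos'],s['ee_rot'],s['force'])
crop(f['scene'],250,110,430,250,4.2,'d3')"
```

```text
[572.63932474  59.84359139 126.37200083] [ 1.79912816e+02 -1.07214558e-03  9.75176089e+01] [-0.8127193  -0.20288349 -0.18725956]
```

View pics/d3.png

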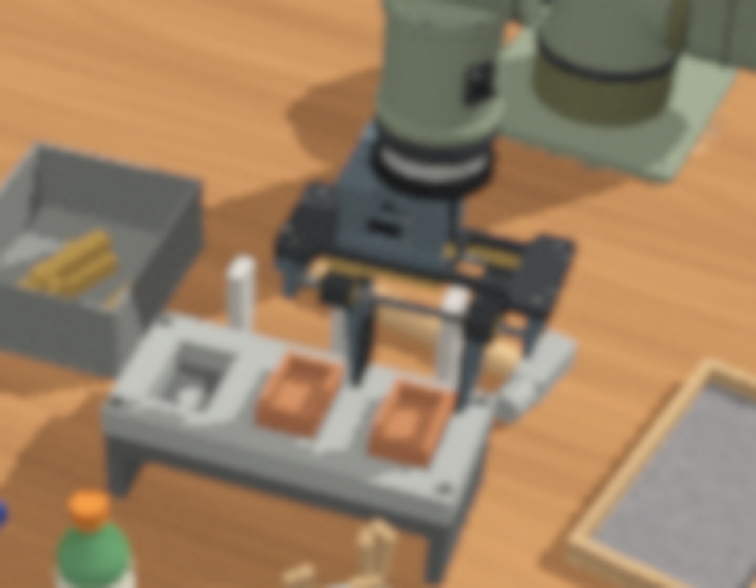

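Both blanks stand proud (at (300,395) and (410,420)), and the fingers straddle blank3. Descend and grip.

Emit:
drive_tool(motion=[[[0,0,-0.015],[0,0,0]],[[0,0,-0.015],[0,0,0]],[[0,0,-0.005],[0,0,0]],[[0,0,-0.003],[0,0,0]],[[0,0,0],[0,0,0]],[[0,0,0],[0,0,0]],[[0,0,0],[0,0,0]],[[0,0,0],[0,0,0]],[[0,0,0],[0,0,0]],[[0,0,0],[0,0,0]]])

```text
time_s: 37.77
ee_pos: [572.7, 59.8, 87.8]
ee_rot: [180.0, -0.0, 97.5]
force: [-0.8, 0.5, 0.9]
gripper_width: 63.7
```

Emit:
drive_tool(motion=[[[0,0,0],[0,0,0]],[[0,0,0],[0,0,0]],[[0,0,0],[0,0,0]],[[0,0,0],[0,0,0]],[[0,0,0],[0,0,0]],[[0,0,0],[0,0,0]],[[0,0,0],[0,0,0]],[[0,0,0],[0,0,0]],[[0,0,0],[0,0,0]],[[0,0,0],[0,0,0]]], claw=0.2, force=45)

```text
time_s: 38.6
ee_pos: [572.4, 60.0, 87.5]
ee_rot: [-180.0, -0.0, 97.5]
force: [-1.2, 1.3, 0.1]
gripper_width: 41.2
```

Emit:
drive_tool(motion=[[[0,0,0.006],[0,0,0]],[[0,0,0.01],[0,0,0]],[[0,0,0.02],[0,0,0]],[[0,0,0.02],[0,0,0]],[[0,0,0.014],[0,0,0]],[[-0.011,0.0264,0],[0,0,-0.036]],[[-0.011,0.0264,0],[0,0,-0.036]],[[-0.011,0.0264,0],[0,0,-0.036]],[[-0.011,0.0264,0],[0,0,-0.036]],[[-0.011,0.0264,0],[0,0,-0.036]]])

```text
time_s: 39.43
ee_pos: [517.1, 192.7, 158.4]
ee_rot: [179.9, -0.0, 87.1]
force: [-0.6, -0.7, -1.0]
gripper_width: 41.8
```

Emit:
drive_tool(motion=[[[-0.011,0.0264,0],[0,0,-0.036]],[[-0.011,0.0264,0],[0,0,-0.036]],[[0,0,0],[0,0,0]],[[0,0,-0.025],[0,0,0]],[[0,0,-0.03],[0,0,0]],[[0,0,-0.025],[0,0,0]],[[0,0,-0.01],[0,0,0]],[[0,0,0],[0,0,0]],[[0,0,0],[0,0,0]],[[0,0,0],[0,0,0]]])

```text
time_s: 40.27
ee_pos: [497.0, 245.0, 69.2]
ee_rot: [179.8, -0.1, 83.1]
force: [-1.0, 0.6, -1.3]
gripper_width: 41.6
```

```bash
python3 -c "
from h import *
f=frames('b4'); s=env.state(); print(s['ee_pos'],s['ee_rot'],s['force'],s['gripper_width'])
crop(f['scene'],330,140,470,270,4.5,'d4')
g=lambda x,y:(x/2.8+190,y/2.8+140)
q=[onz('scene',g(*p),22)[:2].round(0) for p in ((643,158),(744,203),(662,327),(548,280))]; print(q,np.mean(q,0))"
```

```text
[496.78548468 245.04679502  69.25174853] [ 1.79825463e+02 -1.10670549e-01  8.30697750e+01] [ 0.29161713  0.65799354 -1.27088506] 41.46755976196673
[array([338., 213.]), array([357., 335.]), array([572., 307.]), array([567., 184.])] [458.5  259.75]
```

View pics/d4.png

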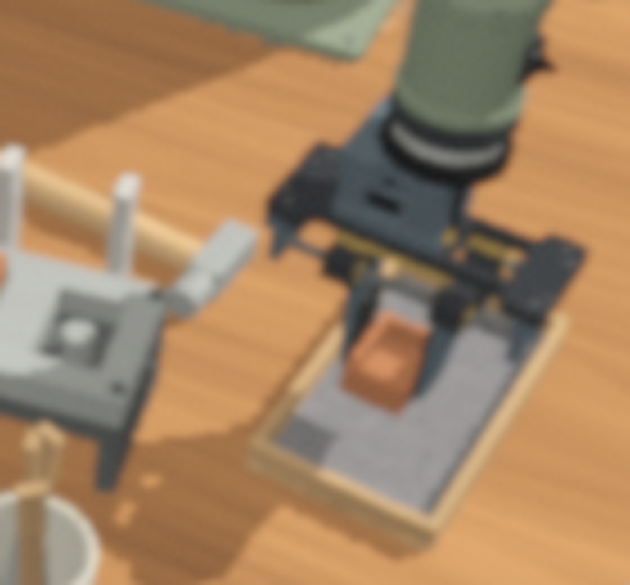

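Emit:
drive_tool(motion=[[[0,0.003,-0.015],[0,0,0]],[[0,0,-0.015],[0,0,0]],[[0,0,-0.012],[0,0,0]],[[0,0,-0.006],[0,0,0]],[[0,0,-0.003],[0,0,0]],[[0,0,-0.002],[0,0,0]],[[0,0,0],[0,0,0]],[[0,0,0],[0,0,0]],[[0,0,0],[0,0,0]],[[0,0,0],[0,0,0]]])

```text
time_s: 41.2
ee_pos: [495.9, 247.8, 15.0]
ee_rot: [179.9, -0.0, 83.1]
force: [0.5, -0.1, -1.6]
gripper_width: 41.7
```

Emit:
drive_tool(motion=[[[0,0,0],[0,0,0]],[[0,0,0],[0,0,0]],[[0,0,0],[0,0,0]],[[0,0,0],[0,0,0]],[[0,0,0.01],[0,0,0]],[[0,0,0.02],[0,0,0]],[[0,0,0.03],[0,0,0]],[[0,0,0.03],[0,0,0]],[[0,0,0.03],[0,0,0]],[[0,0,0.02],[0,0,0]]], claw=0.6)

```text
time_s: 42.03
ee_pos: [496.4, 248.1, 158.4]
ee_rot: [179.8, -0.1, 83.1]
force: [0.7, 0.1, 0.0]
gripper_width: 54.7
```

```bash
python3 -c "
from h import *
f=frames('b5'); s=env.state(); print(s['ee_pos'],s['ee_rot'],s['force'],s['gripper_width'])
crop(f['scene'],270,140,470,270,3.6,'d5')"
```

```text
[497.84088324 248.76649926 159.38888237] [179.54145979  -0.29570418  83.08113339] [0.07064328 0.49196087 0.57135282] 54.937069301164534
```

View pics/d5.png

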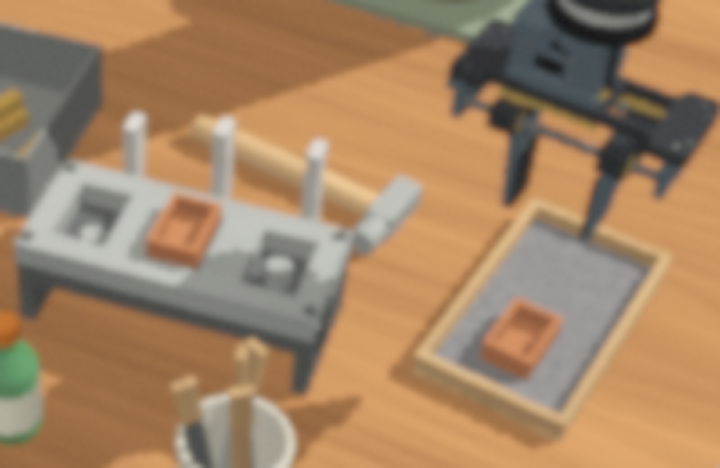

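Emit:
drive_tool(motion=[[[0.0097,-0.0297,0],[0,0,0.028]],[[0.0097,-0.0297,0],[0,0,0.028]],[[0.0097,-0.0297,0],[0,0,0.028]],[[0.0097,-0.0297,0],[0,0,0.028]],[[0.0097,-0.0297,0],[0,0,0.028]],[[0.0097,-0.0297,0],[0,0,0.028]],[[0.0097,-0.0297,0],[0,0,0.028]],[[0.0097,-0.0297,0],[0,0,0.028]],[[0.0097,-0.0297,0],[0,0,0.028]],[[0,0,0],[0,0,0]]], claw=0.7)

```text
time_s: 42.97
ee_pos: [583.9, -24.5, 153.7]
ee_rot: [-180.0, 0.1, 97.3]
force: [0.6, 1.1, -0.1]
gripper_width: 63.9
```

Emit:
drive_tool(motion=[[[0,0,-0.015],[0,0,0]],[[0,0,-0.015],[0,0,0]],[[0,0,0],[0,0,0]],[[0,0,0],[0,0,0]],[[0,0,0],[0,0,0]],[[0,0,0],[0,0,0]],[[0,0,0],[0,0,0]],[[0,0,0],[0,0,0]],[[0,0,0],[0,0,0]],[[0,0,0],[0,0,0]]])

```text
time_s: 43.8
ee_pos: [582.9, -19.6, 124.7]
ee_rot: [180.0, 0.0, 97.5]
force: [-0.5, -0.3, 0.1]
gripper_width: 63.7
```

Emit:
drive_tool(motion=[[[0,0,-0.015],[0,0,0]],[[0,0,-0.015],[0,0,0]],[[0,0,-0.005],[0,0,0]],[[0,0,-0.0015],[0,0,0]],[[0,0,0],[0,0,0]],[[0,0,0],[0,0,0]],[[0,0,0],[0,0,0]],[[0,0,0],[0,0,0]],[[0,0,0],[0,0,0]],[[0,0,0],[0,0,0]]])

```text
time_s: 44.63
ee_pos: [583.0, -19.7, 88.3]
ee_rot: [180.0, 0.0, 97.5]
force: [0.1, 0.5, -0.4]
gripper_width: 63.6
```

Emit:
drive_tool(motion=[[[0,0,0],[0,0,0]],[[0,0,0],[0,0,0]],[[0,0,0],[0,0,0]],[[0,0,0],[0,0,0]],[[0,0,0],[0,0,0]],[[0,0,0],[0,0,0]],[[0,0,0],[0,0,0]],[[0,0,0],[0,0,0]],[[0,0,0],[0,0,0]],[[0,0,0],[0,0,0]]], claw=0.2, force=45)

```text
time_s: 45.47
ee_pos: [582.7, -19.5, 88.0]
ee_rot: [-180.0, -0.0, 97.5]
force: [-0.5, 1.4, 1.1]
gripper_width: 41.6
```

Emit:
drive_tool(motion=[[[0,0,0.006],[0,0,0]],[[0,0,0.01],[0,0,0]],[[0,0,0.022],[0,0,0]],[[0,0,0.025],[0,0,0]],[[0,0,0.017],[0,0,0]],[[-0.0159,0.0254,0],[0,0,-0.023]],[[-0.0159,0.0254,0],[0,0,-0.023]],[[-0.0159,0.0254,0],[0,0,-0.023]],[[-0.0159,0.0254,0],[0,0,-0.023]],[[-0.0159,0.0254,0],[0,0,-0.023]]])

```text
time_s: 46.3
ee_pos: [502.7, 108.1, 168.9]
ee_rot: [179.9, -0.0, 90.8]
force: [0.9, 0.9, -1.4]
gripper_width: 41.8
```

Emit:
drive_tool(motion=[[[-0.0159,0.0254,0],[0,0,-0.023]],[[-0.0159,0.0254,0],[0,0,-0.023]],[[-0.0159,0.0254,0],[0,0,-0.023]],[[-0.0159,0.0254,0],[0,0,-0.023]],[[-0.0159,0.0254,0],[0,0,-0.023]],[[-0.0159,0.0254,0],[0,0,-0.023]],[[0,0,0],[0,0,0]],[[0,0,-0.02],[0,0,0]],[[0,0,-0.02],[0,0,0]],[[0,0,0],[0,0,0]]])

```text
time_s: 47.13
ee_pos: [406.0, 258.3, 125.7]
ee_rot: [-179.7, 0.2, 83.1]
force: [0.2, -0.3, -2.0]
gripper_width: 42.0
```

Emit:
drive_tool(motion=[[[0,0,-0.02],[0,0,0]],[[0,0,-0.03],[0,0,0]],[[0,0,-0.02],[0,0,0]],[[0,0,-0.01],[0,0,0]],[[0,0,0],[0,0,0]],[[0,0,0],[0,0,0]],[[0,0,0],[0,0,0]],[[0,0,0],[0,0,0]],[[0,0,0],[0,0,0]],[[0,0,0],[0,0,0]]])

```text
time_s: 47.97
ee_pos: [408.3, 260.0, 48.8]
ee_rot: [179.9, -0.1, 83.0]
force: [0.0, 0.2, -1.6]
gripper_width: 41.7
```

```bash
python3 -c "
from h import *
f=frames('b6'); s=env.state(); print(s['ee_pos'],s['ee_rot'],s['force'],s['gripper_width'])
crop(f['scene'],330,130,470,270,4.2,'d6')"
```

```text
[408.0802143  259.84699991  48.41038371] [ 1.79963863e+02 -3.32574979e-02  8.30208570e+01] [-0.3210727   0.15115715 -1.41101744] 41.854764772611055
```

View pics/d6.png

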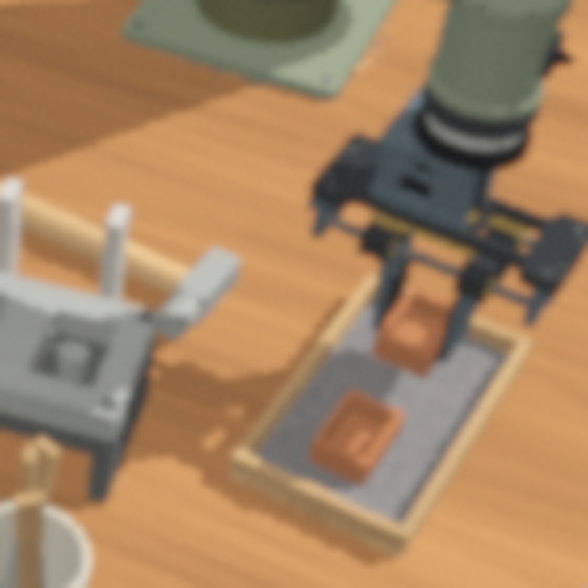

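Emit:
drive_tool(motion=[[[0,0,-0.015],[0,0,0]],[[0,0,-0.01],[0,0,0]],[[0,0,-0.005],[0,0,0]],[[0,0,-0.003],[0,0,0]],[[0,0,0],[0,0,0]],[[0,0,0],[0,0,0]],[[0,0,0],[0,0,0]],[[0,0,0],[0,0,0]],[[0,0,0],[0,0,0]],[[0,0,0],[0,0,0]]])

```text
time_s: 48.9
ee_pos: [408.0, 259.8, 15.2]
ee_rot: [180.0, -0.0, 83.0]
force: [0.0, 0.5, -1.8]
gripper_width: 41.4
```

Emit:
drive_tool(motion=[[[0,0,0],[0,0,0]],[[0,0,0],[0,0,0]],[[0,0,0],[0,0,0]],[[0,0,0],[0,0,0]],[[0,0,0.01],[0,0,0]],[[0,0,0.02],[0,0,0]],[[0,0,0.03],[0,0,0]],[[0,0,0.03],[0,0,0]],[[0,0,0.03],[0,0,0]],[[0,0,0.03],[0,0,0]]], claw=0.6)

```text
time_s: 49.73
ee_pos: [407.6, 259.6, 166.5]
ee_rot: [180.0, -0.0, 83.0]
force: [0.8, -0.1, -0.5]
gripper_width: 54.2
```

```bash
python3 -c "
from h import *
f=frames('b7'); s=env.state(); print(s['ee_pos'],s['ee_rot'],s['force'],s['gripper_width'])
crop(f['scene'],250,120,470,270,3.4,'d7')"
```

```text
[410.69494719 261.43757694 169.874587  ] [179.50887586  -0.39167637  83.02195876] [ 0.76099061  0.63194847 -0.50471922] 54.787617797261106
```

View pics/d7.png

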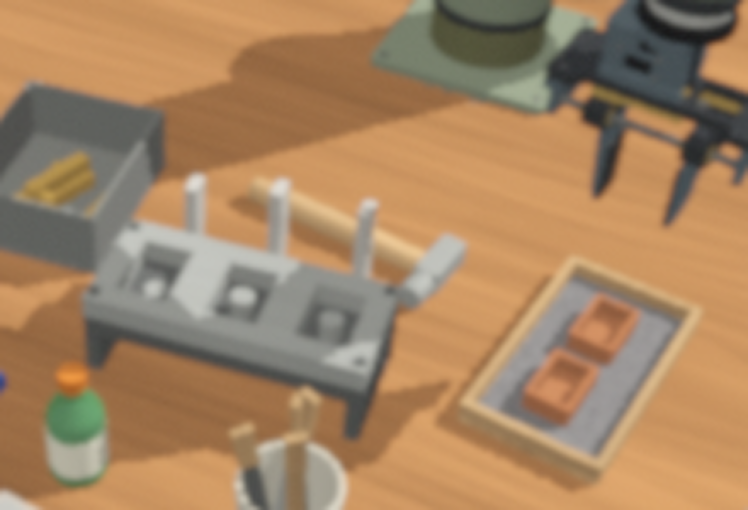

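Emit:
drive_tool(motion=[[[0.0088,-0.0264,0],[0,0,0.0315]],[[0.0088,-0.0264,0],[0,0,0.0315]],[[0.0088,-0.0264,0],[0,0,0.0315]],[[0.0088,-0.0264,0],[0,0,0.0315]],[[0.0088,-0.0264,0],[0,0,0.0315]],[[0.0088,-0.0264,0],[0,0,0.0315]],[[0.0088,-0.0264,0],[0,0,0.0315]],[[0.0088,-0.0264,0],[0,0,0.0315]],[[0,0,0],[0,0,0]],[[0,0,0],[0,0,0]]], claw=0.5, force=60)

```text
time_s: 50.67
ee_pos: [478.0, 47.6, 164.1]
ee_rot: [-179.9, -0.0, 97.3]
force: [0.2, 0.7, -0.0]
gripper_width: 45.6
```

Emit:
drive_tool(motion=[[[0,0,0],[0,0,0]],[[0,0,-0.01],[0,0,0]],[[0,0,-0.01],[0,0,0]],[[0,0,0],[0,0,0]],[[0,0,0],[0,0,0]],[[0,0,0],[0,0,0]],[[0,0,0],[0,0,0]],[[0,0,0],[0,0,0]],[[0,0,0],[0,0,0]],[[0,0,0],[0,0,0]]])

```text
time_s: 51.5
ee_pos: [478.5, 48.5, 145.2]
ee_rot: [180.0, -0.0, 97.5]
force: [-0.6, 0.7, 0.4]
gripper_width: 45.6
```

Emit:
drive_tool(motion=[[[0,0,-0.015],[0,0,0]],[[0,0,-0.02],[0,0,0]],[[0,0,-0.01],[0,0,0]],[[0,0,-0.003],[0,0,0]],[[0,0,0],[0,0,0]],[[0,0,0],[0,0,0]],[[0,0,0],[0,0,0]],[[0,0,0],[0,0,0]],[[0,0,0],[0,0,0]],[[0,0,0],[0,0,0]]])

```text
time_s: 52.33
ee_pos: [478.6, 48.6, 97.4]
ee_rot: [179.9, -0.0, 97.5]
force: [0.8, 0.3, -0.3]
gripper_width: 45.5
```

Emit:
drive_tool(motion=[[[0,0,0],[0,0,0]],[[0,0,0],[0,0,0]],[[0,0,0],[0,0,0]],[[0,0,0],[0,0,0]],[[0,0,0],[0,0,0]],[[0,0,0],[0,0,0]],[[0,0,0],[0,0,0]],[[0,0,0],[0,0,0]],[[0,0,0],[0,0,0]],[[0,0,0],[0,0,0]]], claw=0)

```text
time_s: 53.17
ee_pos: [478.3, 48.6, 97.0]
ee_rot: [-180.0, -0.0, 97.5]
force: [0.1, -0.4, -0.2]
gripper_width: 11.7
```

Emit:
drive_tool(motion=[[[0,0,-0.003],[0,0,0]],[[0,0,-0.003],[0,0,0]],[[0,0,-0.003],[0,0,0]],[[0,0,-0.003],[0,0,0]],[[0,0,-0.003],[0,0,0]],[[0,0,-0.003],[0,0,0]],[[0,0,-0.002],[0,0,0]],[[0,0,0],[0,0,0]],[[0,0,0],[0,0,0]],[[0,0,0],[0,0,0]]])

```text
time_s: 54.0
ee_pos: [478.3, 48.6, 78.8]
ee_rot: [180.0, -0.0, 97.5]
force: [-5.3, 0.3, 14.9]
gripper_width: 11.8
```

Emit:
drive_tool(motion=[[[0,0,-0.001],[0,0,0]],[[0,0,0],[0,0,0]],[[0,0,0],[0,0,0]],[[0,0,0],[0,0,0]],[[0,0,0],[0,0,0]],[[0,0,0],[0,0,0]],[[0,0,0],[0,0,0]],[[0,0,0],[0,0,0]],[[0,0,0],[0,0,0]],[[0,0,0],[0,0,0]]])

```text
time_s: 54.83
ee_pos: [478.3, 48.6, 78.7]
ee_rot: [179.9, -0.0, 97.5]
force: [-6.4, -0.6, 23.1]
gripper_width: 11.7
```

Emit:
drive_tool(motion=[[[0,0,0.001],[0,0,0]],[[0,0,0],[0,0,0]],[[0,0,0],[0,0,0]],[[0,0,0],[0,0,0]],[[0,0,0],[0,0,0]],[[0,0,0.01],[0,0,0]],[[0,0,0.025],[0,0,0]],[[0,0,0.025],[0,0,0]],[[0,0,0.015],[0,0,0]],[[0,0,0],[0,0,0]]], claw=0.5)

```text
time_s: 55.67
ee_pos: [480.5, 48.7, 154.8]
ee_rot: [179.6, 0.0, 97.5]
force: [0.1, -0.2, 0.9]
gripper_width: 45.3
```

Emit:
drive_tool(motion=[[[0.0026,-0.02,0],[0,0,0]],[[0.0026,-0.02,0],[0,0,0]],[[0.0026,-0.02,0],[0,0,0]],[[0.0026,-0.019,0],[0,0,0]],[[0,0,0],[0,0,0]],[[0,0,-0.005],[0,0,0]],[[0,0,0],[0,0,0]],[[0,0,0],[0,0,0]],[[0,0,0],[0,0,0]],[[0,0,0],[0,0,0]]])

```text
time_s: 56.5
ee_pos: [488.6, -29.8, 146.9]
ee_rot: [-180.0, -0.0, 97.5]
force: [-1.0, -0.2, 0.2]
gripper_width: 45.3
```

Knock3 bottomed (z no longer fell, force rose). Now knock2.

Emit:
drive_tool(motion=[[[0,-0.001,-0.015],[0,0,0]],[[0,0,-0.02],[0,0,0]],[[0,0,-0.01],[0,0,0]],[[0,0,-0.004],[0,0,0]],[[0,0,0],[0,0,0]],[[0,0,0],[0,0,0]],[[0,0,0],[0,0,0]],[[0,0,0],[0,0,0]],[[0,0,0],[0,0,0]],[[0,0,0],[0,0,0]]])

```text
time_s: 57.33
ee_pos: [489.0, -31.5, 98.4]
ee_rot: [179.9, 0.0, 97.5]
force: [-0.4, -0.7, 0.2]
gripper_width: 45.5
```

Emit:
drive_tool(motion=[[[0,0,0],[0,0,0]],[[0,0,0],[0,0,0]],[[0,0,0],[0,0,0]],[[0,0,0],[0,0,0]],[[0,0,0],[0,0,0]],[[0,0,0],[0,0,0]],[[0,0,0],[0,0,0]],[[0,0,0],[0,0,0]],[[0,0,0],[0,0,0]],[[0,0,0],[0,0,0]]], claw=0)

```text
time_s: 58.17
ee_pos: [488.6, -30.8, 98.0]
ee_rot: [-180.0, -0.1, 97.4]
force: [-0.6, 5.8, 0.4]
gripper_width: 11.8
```

Emit:
drive_tool(motion=[[[0,0,-0.003],[0,0,0]],[[0,0,-0.003],[0,0,0]],[[0,0,-0.003],[0,0,0]],[[0,0,-0.003],[0,0,0]],[[0,0,-0.003],[0,0,0]],[[0,0,-0.003],[0,0,0]],[[0,0,-0.003],[0,0,0]],[[0,0,0],[0,0,0]],[[0,0,0],[0,0,0]],[[0,0,0],[0,0,0]]])

```text
time_s: 59.0
ee_pos: [488.6, -30.8, 79.7]
ee_rot: [179.9, -0.1, 97.4]
force: [-6.3, 5.5, 22.3]
gripper_width: 12.3
```

Emit:
drive_tool(motion=[[[0,0,0.001],[0,0,0]],[[0,0,0],[0,0,0]],[[0,0,0],[0,0,0]],[[0,0,0],[0,0,0]],[[0,0,0],[0,0,0]],[[0,0,0.01],[0,0,0]],[[0,0,0.03],[0,0,0]],[[0,0,0.03],[0,0,0]],[[0,0,0.03],[0,0,0]],[[-0.01,0,0.02],[0,0,0]]], claw=0.5)

```text
time_s: 59.83
ee_pos: [481.0, -31.8, 200.4]
ee_rot: [179.7, 0.1, 97.5]
force: [1.4, -0.2, 0.1]
gripper_width: 45.9
```

Emit:
drive_tool(motion=[[[-0.02,0,0.01],[0,0,0]],[[-0.025,0,0.01],[0,0,0]],[[-0.025,0,0.01],[0,0,0]],[[-0.025,0,0.01],[0,0,0]],[[-0.02,0,0],[0,0,0]],[[-0.01,0,0],[0,0,0]],[[0,0,0],[0,0,0]],[[0,0,0],[0,0,0]],[[0,0,0],[0,0,0]],[[0,0,0],[0,0,0]]])

```text
time_s: 60.67
ee_pos: [354.7, -31.5, 237.7]
ee_rot: [-180.0, -0.0, 97.5]
force: [-0.3, 0.2, -0.1]
gripper_width: 45.4
```

```bash
python3 -c "
from h import *
f=frames('e1'); s=env.state(); print(s['ee_pos'],s['time_s'])
a=cv2.resize(f['scene'][100:320,190:470],None,fx=2.1,fy=2.1); b=cv2.resize(f['top'][165:285,215:450],None,fx=2.5,fy=2.5)[:,:588]
cv2.imwrite('pics/e1.png',cv2.vconcat([a[80:380],b[:,:588] if b.shape[1]>=588 else cv2.resize(b,(588,300))])[:,:,::-1])
g=cv2.cvtColor(f['scene'],cv2.COLOR_RGB2HSV)
"
python3 - <<'E'
import sys; sys.path.insert(0,'.')
from h import *
import os; os.chdir('.')
g=cv2.cvtColor(cv2.imread('pics/top_e1.png'),cv2.COLOR_BGR2HSV)
m=cv2.inRange(g,(2,135,60),(12,255,255)); M=np.zeros_like(m); M[200:280,220:275]=m[200:280,220:275]
k,l,st,ce=cv2.connectedComponentsWithStats(M)
for i in range(1,k):
    if st[i][4]>60: print(st[i],onz('top',ce[i],28)[:2].round())
E
```

```text
[354.42386071 -31.49189354 237.62039499] 60.7667
[239 220  15  20 239] [495. 244.]
[235 247  15  19 244] [409. 256.]
```

View pics/e1.png

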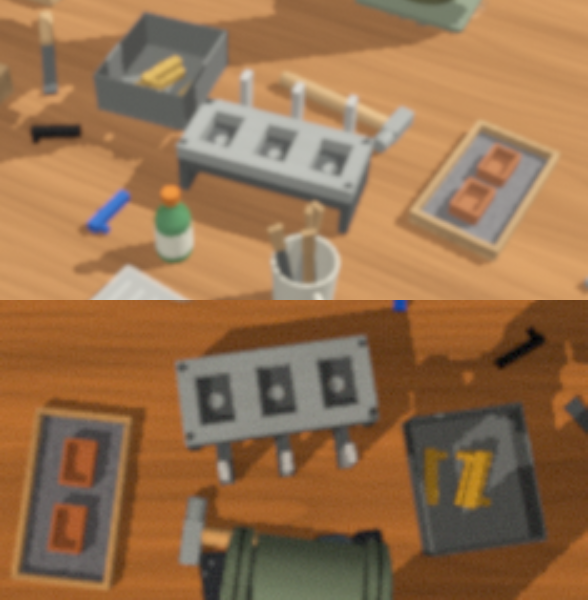

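```bash
python3 -c "
from h import *
f={n:cv2.imread(f'pics/{n}_e1.png')[:,:,::-1] for n in ('top','scene')}
crop(f['top'],370,195,440,270,7,'e2'); crop(f['scene'],225,130,305,210,7,'e3')
for t in ('pics/top0.png','pics/top_e1.png'):
  g=cv2.cvtColor(cv2.imread(t),cv2.COLOR_BGR2HSV); m=cv2.inRange(g,(19,120,60),(32,255,255)); k,l,st,ce=cv2.connectedComponentsWithStats(m)
  print([(s.tolist(),c.round().tolist()) for s,c in zip(st[1:],ce[1:]) if s[4]>20])
"
```

```text
[([131, 156, 31, 43, 395], [148.0, 177.0]), ([237, 171, 10, 21, 101], [243.0, 180.0]), ([381, 179, 19, 17, 101], [390.0, 187.0]), ([305, 188, 12, 22, 99], [312.0, 198.0]), ([332, 188, 10, 23, 102], [338.0, 198.0])]
[([131, 155, 23, 41, 285], [145.0, 175.0]), ([153, 165, 8, 34, 91], [158.0, 181.0]), ([385, 225, 9, 22, 98], [387.0, 234.0]), ([397, 225, 15, 24, 237], [404.0, 236.0])]
```

View pics/e2.png

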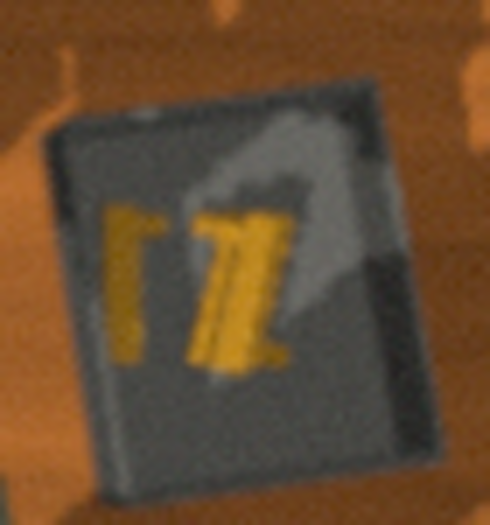

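View pics/e3.png

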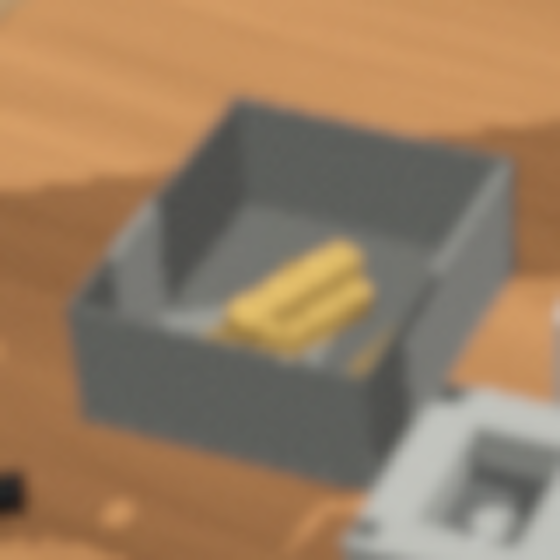

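```bash
python3 -c "
from workcell import env
print(env.job_done())"
```

```text
the job is handed in; nothing more can be done
None
```

I put all four brass offcuts in the scrap bin first, two from the bench and two from the die. I then raised knockouts 2 and 3, laid the two copper blanks on the tray felt and pushed both knockouts down again. Blank 1 was absent, so knockout 1 was never touched. The job was handed in at about 61 s of the 208 s allowed.

**Blanks:** the last pictures show both lying flat and apart in the tray, at about (495, 244) and (409, 256) mm.

**Offcuts:** the bench and die are clear of brass. In the bin one offcut lies alone and the rest lie in a stacked pile. The stacking means I could not count the pile, only see a bit of a lower piece. I released all four into the bin, and no brass shows elsewhere.

**Knockouts:** both stopped at the bottom after about 18 mm, with the force rising to 22–23 N, and all three tabs look down in the pictures.

**Bystanders:** the mallet, mug and glue look unmoved. I did not measure any of the bystanders' positions, and I did not specifically check the pliers and file at the end. Readings while travelling showed no contact forces.

**Camera disagreement:** the two cameras differed by about 4–10 mm on some positions. I used values between them, and the grips on the tabs and blanks agreed with those to within about 2 mm.

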